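# Clamp a damper in the cranked bench fixture

### The arm

A 7-joint arm with a two-finger parallel gripper is mounted at the origin on the work surface. World frame = base frame: x ahead of the robot, y to its left, z up, the work surface at z = 0. Lengths are in m, angles in rad, forces in N, time in s.
With the tool pointing down it reaches from about 0.425 to 0.925 m from the base axis. Payload 6.8 kg.
Tool frame: the origin (TCP) lies on the front face of the gripper's body, between the roots of the fingers; the fingertips stand 73 mm ahead of it and the grasp point (between the pads) lies 54 mm ahead of it (tcp_to_tips is the distance from the TCP to the fingertips, in m); z points along the fingers, x is the direction in which the jaws open and shut, and the axes are right-handed (so a half turn about z gives the same grasp; the last joint's range is limited). The gripper opens to 85 mm and grips with 20 to 120 N. Pads are 22 mm wide; open, the fingers measure 114 mm over their backs; the gripper's body (76 mm by 85 mm) begins 54 mm behind the grasp point. The pads swing forward as they close: fully open they stand 13 mm farther back than shut.
Start: joints at [-1.224, 0.477, 0.022, 1.555, -0.011, 1.109, -0.083], TCP at [0.297, 0.606, 0.304] pointing down, gripper open.
Joint ranges: [-2.96, 2.96], [-0.34, 2.1], [-1.41, 1.46], [0.24, 2.44], [-1.37, 4.51], [0.17, 1.92], [-2.96, 2.96]. Speed limits (rad/s): [2.39, 2.39, 3.14, 3.14, 3.14, 3.14, 3.14].

### API

Orientations are given as a unit quaternion [w, x, y, z].
In Python, from station import get_obs, read_camera, hand_in, look_for, silhouettes, tcp_to_tips gives the robot as it stands. The module is installed in compiled form; this text tells all that it offers.
- The arm moves only by the tool apply_moves, never from a script. Its argument "moves" is a list of rows, each a list of 3 entries, a list of its own where there are three numbers: the shift along the tool's x, y, z in units of 25 mm (1.0 is 25 mm), then the turn, a rotation vector about the tool's x, y, z in units of 10 degrees (1.0 is 10 degrees), then the gripper's target within -1 to 1 (fully open at 1, half-way at 0, shut at -1). In form: [[[dx, dy, dz], [rx, ry, rz], jaw], ...]. A call has 1 to 20 rows; each row is the pose to reach, as a shift and turn from the pose commanded when the call began, along the tool's axes at that moment; what a row does not reach only later rows make up. A row lasts 1/8 s, in which the tool goes at most 62.5 mm and 10.7 degrees, less where a joint would pass 70% of its speed; a pose out of reach is approached as far as the arm can. A call with a gripper value outside its range is refused whole. The fingers move at their own pace and stop on an object; "force" is the grip in N (left out, the last holds). Time passes only in rows, so rows that repeat a pose let the fingers close. It gives the time, the measured TCP pose, the force and the opening at its end, in the units of the state.
- get_obs(): the state, without advancing time (a new reading comes with each control period).
- read_camera(name): name is "scene" or "top" or "wrist"; returns a dict with "color" (420x560x3 uint8, red, green, blue), "mtx" (3x3 intrinsics, pixels), "eye" and "rotation" of the camera in the world; the wrist camera has in their place "hand_eye" (4x4, takes a point from camera to tool coordinates, whose origin is the TCP and whose axes are the tool frame's). Camera axes: x right, y up, looking along -z (the intrinsics and any distortion apply to the point x, -y, -z); pixel columns grow to the right and rows downward; lengths in m; the calibration is good to about 2 mm. A picture is of the moment at which its call begins: read the wrist's pose just before it. There is no depth.
- hand_in(): hands the job in, once; it reports no verdict.
Trained networks look in the newest picture that a camera, given by its name, has taken for a name from the list of things; names that differ only in an ending like _2 or _b are one class to them, and where a whole thing is asked for, a point or a joint stands for the part that bears it (a point fixed in the world has none). Each returns a list of dicts, best first, with "conf" (0 to 1); they miss things now and then, are a little off and sometimes report something else, mostly with a low value. They report only what shows in the picture. A call takes as long as a camera call.
- look_for(camera, query): "pixel" ([row, column] in pixels, amid what is visible of it).
- silhouettes(camera, query): "mask" (420x560 bool, what is visible of it) and "pixel" ([row, column] in pixels, amid what is visible of it).
The state is a dict: "t": time; "q": joint angles; "joint_vel": joint speeds; "joint_torque": joint torques, N m; "eef_pos": TCP position; "tool_rot": TCP orientation; "contact_force": force on the tool from outside, world axes, zero at the start; "torque": the same for the moment, N m; "gripper_width": opening from 0.0 (shut) to 1.0 (fully open).
Only numpy, scipy, OpenCV 4.12 (cv2) and the standard library are available. Lean on these libraries where they do the work, as an engineer would, in place of code of your own. Each camera call takes 0.05 s, during which the arm holds its last target.

### The job

Lay the yellow-sprung damper in the blue bench fixture, down on both rests with its bare aluminium tube end in front of the orange jaw, and let go of it. Then wind the crank clockwise by its two red grips (the yellow guard leaves a gripper no room to follow one grip all the way round) until the jaw holds the tube firmly: stop once the crank clearly stiffens, do not crush the tube. Do not drop the damper, and leave the other things on the bench where they are.

Things in the scene. Friction and masses are not known exactly. Their poses are not given: they have to be found in the camera images.
- shock: Damper to clamp, 0.5-0.9 kg, 213 mm long along its x. Origin on its axis, mid-length. Along x, mm: stud 12 thick (-107 to -95), bare aluminium tube dia 40 (-95 to -36), hex collar 52 over flats (to -28), yellow spring dia 46 (-28 to 28: grip here), hex collar (to 36), black tube dia 40 (to 78), steel eye (to 106). Starts on its collars' flats, axis 26 mm up, beside the spare, on either side of it.
- shock_tube (a point): Point on the damper's axis in the middle of the bare aluminium tube, 68 mm from the damper's origin towards -x.
- fixture: Blue fixture fixed to the bench, base plate 265 x 365 x 15 mm, may be turned. Origin at bench level below the middle of a seated damper. Seated, the damper's axis is at y = 0, z = 65 mm, its +x along the fixture's +x, origin over origin, 10 mm play in x each way. Rests at x = -68 and +68 mm, 44 mm long; only the plate between them. Gearbox 110 x 90 mm, 67 mm high, at x = -45, y = -200 mm.
- seat (a point): Where point shock_tube lies when seated: fixture x = -68, y = 0, z = 65 mm, on the rest in front of the jaw. Each rest is a ramp 62 mm wide falling 15 degrees towards the fixture's +y, to a fixed upright wall (inner face y = +20 mm, top z = 90 mm). A 40 mm tube laid on the ramp with its axis at y = -20 to 0 mm rolls down against the wall.
- jaw: Orange jaw with a black rubber face, 44 mm wide, z = 56 to 92 mm. Origin in the middle of the rubber face, which looks to the fixture's +y. It moves along the fixture's +y, 30 mm per turn of the crank, and bears on the seated tube at fixture y = -20 mm. It is set on its slide differently each time: at crank 0 the face is at y = -90 to -78 mm. The rubber yields about 1 mm per 40 N.
- crank (a joint): Crank angle, rad, grows clockwise from above, closing the jaw. At 0 grip a lies towards the fixture's +x; starts at 1 to 5. The jaw meets the tube between 12.1 and 14.7. Free, it takes 0.3 N m (4 N at the grip), then stiffens by about 13 N per rad: 7 N of push is 40 N on the tube, 10 N 85 N, 17 N 180 N (crushed). Standing still, friction hides 4 N of it. Let go, it stays, or springs back to 55 N.
- crank_axis (a point): Point on the crank's vertical axis, level with the grips (fixture x = -40, y = -200, z = 120 mm). A yellow guard plate stands beside the crank: fixture x = -133 mm (face towards the crank) to -139, y = -290 to -110, up to z = 200 mm. The grips clear it by 11 mm, a gripper on them does not, so each grip can be wound only through the part of its circle off the guard; then take the other grip.
- spare: Spare damper of the same shape with a blue spring: leave alone. Origin and axes as for the yellow one.
- carton: Cardboard carton 120 x 160 x 60 mm: leave alone. Origin under its centre.
- fluid: White bottle with yellow label, 68 mm across, 170 mm high: leave alone. Origin under its centre.
- spray: Green can, 56 mm across, 160 mm high: leave alone. Origin under its centre.
- hammer: Hammer: leave alone. Origin under its middle.
- wrench: Wrench, 190 mm long: leave alone. Origin under its middle.
- grip_a (a point): One of the two upright red grips of the crank, 70 mm out from the crank's axis, on its centre line, 120 mm above the bench. A round bar 24 mm thick, z = 88 to 146 mm, that swivels freely on its own axis. The arm's top is at z = 87 mm. At crank 0 this one is on the fixture's +x side of the axis; the other is opposite it.
- grip_b (a point): The other of the two upright red grips of the crank, 70 mm out from the crank's axis, on its centre line, 120 mm above the bench. A round bar 24 mm thick, z = 88 to 146 mm, that swivels freely on its own axis. The arm's top is at z = 87 mm.

How it is judged:
On the way, in this order (a step that is already met when the one before it is completed fails the run):
1. the damper lies on both rests, aluminium tube at the jaw, let go (distance between shock_tube and seat below 0.016 m and angle between the x axis of shock and the x axis of fixture, either way round below 0.08 rad and contact force between the fingers and shock below 0.3 N and contact force between jaw and shock below 5 N), for 0.2 s.
2. the jaw holds the tube firmly (contact force between jaw and shock above 25 N), for 0.2 s.
At the end, for the whole second after the job is handed in: The damper lies seated on both rests (tube within 16 mm of its seat, axis within 0.08 rad of the fixture's), at rest, and the jaw presses on the tube with more than 25 N with the crank let go (distance between shock_tube and seat below 0.016 m and angle between the x axis of shock and the x axis of fixture, either way round below 0.08 rad and contact force between jaw and shock above 25 N and linear speed of shock below 0.02 m/s); the robot touches nothing.
It fails at once if the jaw crushes the tube (over 180 N) (contact force between jaw and shock above 180 N).
It fails at once if the damper is dropped (over 0.7 m/s while not held) (linear speed of shock above 0.7 m/s and contact force between the fingers and shock below 0.3 N).
It fails at once if a bystander is moved more than 40 mm (distance of any of spare, carton, fluid, spray, hammer, wrench from where it was at the start of the episode above 0.04 m).
It also fails if it takes over 72 s, if anything falls off the work surface, if the arm or the gripper's body presses on something with over 40 N, if the wrist force passes 120 N, or if a joint passes its speed limit or range.

## Working session

There is one attempt and no reset: what is moved stays moved. The work goes in short steps, Python scripts to look and compute and a tool call to move; the robot and the scene stay as the last step left them, time stands still between calls to the robot, and variables do not carry over. Pictures are saved under pics/ and viewed, and the job is handed in when it is done.

Besides the shell and the picture viewer there is one more tool, called as a command line: name --argument value ..., lists and objects as JSON in quotes. apply_moves: Moves the arm, as the interface text tells. Its arguments: {"type":"object","properties":{"moves":{"type":"array"},"force":{"type":"number"}},"required":["moves"]}

```bash
mkdir -p pics; python3 - <<'E'
from station import *
import cv2,json
o=get_obs();print({k:(v if not hasattr(v,'tolist') else v.tolist()) for k,v in o.items()})
for n in("scene","top","wrist"):
    c=read_camera(n);cv2.imwrite(f"pics/{n}0.png",c["color"][:,:,::-1])
    print(n,c["mtx"],{k:v for k,v in c.items() if k not in("color","mtx")})
E
```

```text
{'t': 0.0, 'q': [-1.2241008122178119, 0.4778119040791226, 0.0223580717186527, 1.5564565290889656, -0.011511894937484168, 1.1093354690649508, -0.0830934939760082], 'joint_vel': [0.0007490905992652721, -0.0012832895686289657, 7.719016409346395e-05, 0.0006494877217672279, 8.686449280627016e-06, 0.00024241411911827572, -0.0006520982571663144], 'joint_torque': [-0.0007275863572431263, -59.64471101760864, 1.6075227409601212, -28.118140697479248, 0.012464038445614278, 0.009552339906804264, -3.0419671475101495e-05], 'eef_pos': [0.296318773673213, 0.6059572084984347, 0.30291590818352265], 'tool_rot': [0.0005559413599395198, 0.8483134878328066, 0.5294934749966184, -0.0007597540054163], 'contact_force': [-0.08301309601879352, 0.047998748925123215, -0.07166701751926716], 'torque': [0.02244680981599986, -0.04368782349659896, -0.04215568112595548], 'gripper_width': 1.0027917724716355}
scene [[395.52578816   0.         282.39492404]
 [  0.         395.52578816 207.15616567]
 [  0.           0.           1.        ]] {'eye': array([1.22340221, 0.03103896, 1.03822656]), 'rotation': array([0.64675948, 0.21426396, 0.23403044, 0.69355814])}
top [[472.94788222   0.         275.73172992]
 [  0.         472.94788222 217.86807018]
 [  0.           0.           1.        ]] {'eye': array([0.23554413, 0.00693617, 1.56489835]), 'rotation': array([ 0.71163873,  0.05969296, -0.07605856, -0.69586074])}
wrist [[337.49999851   0.         283.31146967]
 [  0.         337.49999851 212.03624467]
 [  0.           0.           1.        ]] {'hand_eye': array([[ 9.99999916e-01,  3.20514738e-04,  2.57052912e-04,
        -5.37715428e-04],
       [ 3.77201785e-04, -9.64204518e-01, -2.65159396e-01,
        -6.65352050e-02],
       [ 1.62864085e-04,  2.65159470e-01, -9.64204558e-01,
        -6.94676436e-02],
       [ 0.00000000e+00,  0.00000000e+00,  0.00000000e+00,
         1.00000000e+00]])}
```

View pics/scene0.png

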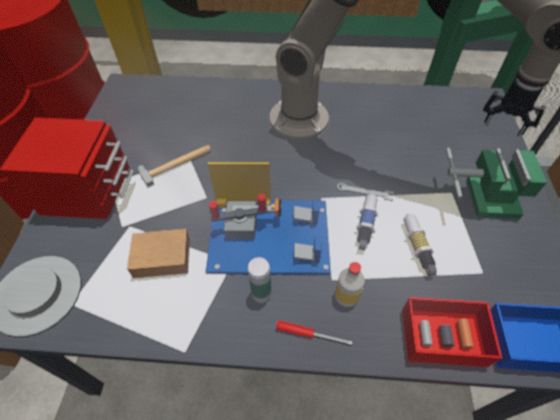

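View pics/top0.png

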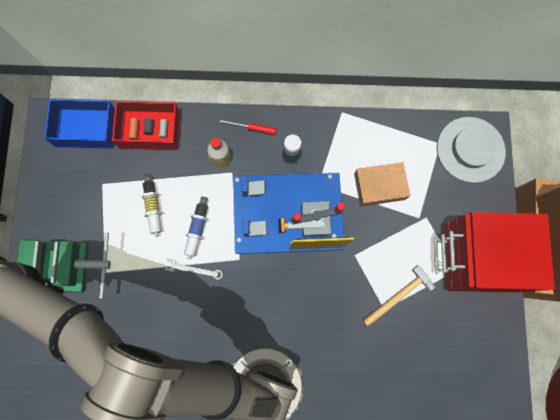

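View pics/wrist0.png

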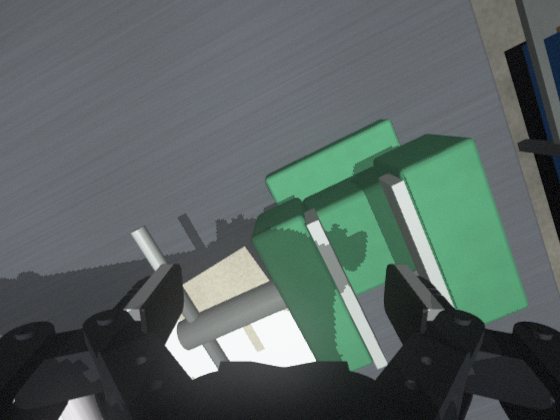

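```bash
cat > h.py <<'E'
from station import *
import numpy as np,cv2
from scipy.spatial.transform import Rotation as R
def q2R(q): return R.from_quat([q[1],q[2],q[3],q[0]])
def cam(name):
    if name=="wrist":
        o=get_obs(); c=read_camera(name); T=np.eye(4); T[:3,:3]=q2R(o["tool_rot"]).as_matrix(); T[:3,3]=o["eef_pos"]
        M=T@c["hand_eye"]; c["Rm"]=M[:3,:3]; c["eyep"]=M[:3,3]
    else:
        c=read_camera(name); c["Rm"]=q2R(c["rotation"]).as_matrix(); c["eyep"]=np.array(c["eye"])
    return c
def ray(c,px): # px=[row,col]
    K=c["mtx"]; d=np.array([(px[1]-K[0,2])/K[0,0],-(px[0]-K[1,2])/K[1,1],-1.0]); return c["Rm"]@d
def onz(c,px,z):
    d=ray(c,px); return c["eyep"]+d*(z-c["eyep"][2])/d[2]
def proj(c,P):
    p=(np.atleast_2d(P)-c["eyep"])@c["Rm"]; K=c["mtx"]
    return np.stack([K[1,2]+K[1,1]*p[:,1]/p[:,2]*1, K[0,2]-K[0,0]*p[:,0]/p[:,2]],1)  # row,col
def tri(cs,pxs):
    A=np.zeros((3,3));b=np.zeros(3)
    for c,p in zip(cs,pxs):
        d=ray(c,p);d/=np.linalg.norm(d);Q=np.eye(3)-np.outer(d,d);A+=Q;b+=Q@c["eyep"]
    return np.linalg.solve(A,b)
E
python3 - <<'E'
from h import *
for n in("top","scene"):
    c=cam(n)
    P=np.array([[.5,.1,.05]]);px=proj(c,P)[0];print(n,px,onz(c,px,.05))
    for q in("shock","shock_tube","spare","fixture","jaw","crank","grip_a","carton","fluid","spray","hammer","wrench"):
        r=silhouettes(n,q)
        print(q,[(round(d["conf"],2),np.round(d["pixel"],1).tolist(),int(d["mask"].sum()),np.round(onz(c,d["pixel"],0.03),3).tolist()) for d in r[:3]])
    img=c["color"]
    if n=="top": cr=img[150:270,90:370];
    else: cr=img[140:310,180:460]
    cv2.imwrite(f"pics/{n}_crop.png",cv2.resize(cr,None,fx=2.8,fy=2.8,interpolation=cv2.INTER_CUBIC)[:,:,::-1])
E
```

```text
top [226.26919147 236.95574063] [0.5  0.1  0.05]
shock [(0.83, [207.8, 150.6], 750, [0.558, 0.388, 0.03])]
shock_tube [(0.66, [207.1, 150.9], 769, [0.561, 0.387, 0.03])]
spare [(0.85, [227.5, 196.1], 752, [0.496, 0.235, 0.03]), (0.21, [152.9, 219.4], 498, [0.754, 0.17, 0.03])]
fixture [(0.92, [214.2, 284.6], 8567, [0.548, -0.055, 0.03])]
jaw [(0.51, [227.4, 280.8], 87, [0.503, -0.043, 0.03])]
crank [(0.81, [216.7, 317.1], 385, [0.542, -0.163, 0.03]), (0.42, [216.2, 288.5], 8607, [0.541, -0.068, 0.03])]
grip_a [(0.93, [212.7, 315.3], 486, [0.556, -0.157, 0.03])]
carton [(0.82, [185.2, 384.5], 1936, [0.656, -0.39, 0.03])]
fluid [(0.77, [150.2, 216.6], 497, [0.764, 0.179, 0.03]), (0.34, [205.0, 150.1], 773, [0.568, 0.39, 0.03])]
spray [(0.6, [145.6, 292.6], 482, [0.787, -0.078, 0.03])]
hammer [(0.66, [292.0, 401.7], 846, [0.301, -0.438, 0.03])]
wrench [(0.55, [269.2, 190.9], 259, [0.359, 0.244, 0.03])]
scene [214.28046007 323.25145721] [0.5  0.1  0.05]
shock [(0.66, [243.1, 420.2], 990, [0.572, 0.391, 0.03])]
shock_tube [(0.88, [243.7, 422.3], 966, [0.574, 0.396, 0.03])]
spare [(0.71, [220.1, 366.4], 760, [0.499, 0.235, 0.03])]
fixture [(0.97, [228.1, 258.7], 10679, [0.551, -0.096, 0.03])]
jaw [(0.66, [189.6, 367.4], 293, [0.375, 0.246, 0.03])]
crank [(0.75, [215.4, 238.9], 639, [0.508, -0.163, 0.03])]
grip_a [(0.56, [211.4, 238.1], 652, [0.492, -0.168, 0.03])]
carton [(0.68, [250.7, 157.2], 2668, [0.652, -0.386, 0.03])]
fluid [(0.84, [288.1, 349.9], 994, [0.733, 0.177, 0.03])]
spray [(0.96, [280.1, 255.8], 850, [0.726, -0.085, 0.03])]
hammer [(0.9, [164.5, 167.0], 657, [0.308, -0.443, 0.03])]
wrench [(0.77, [193.1, 363.3], 348, [0.391, 0.231, 0.03])]
```

View pics/top_crop.png

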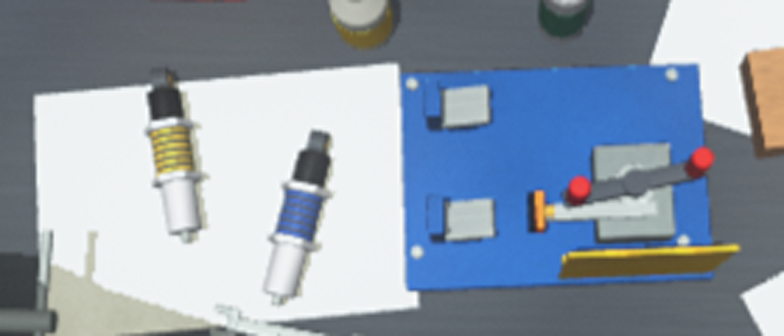

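View pics/scene_crop.png

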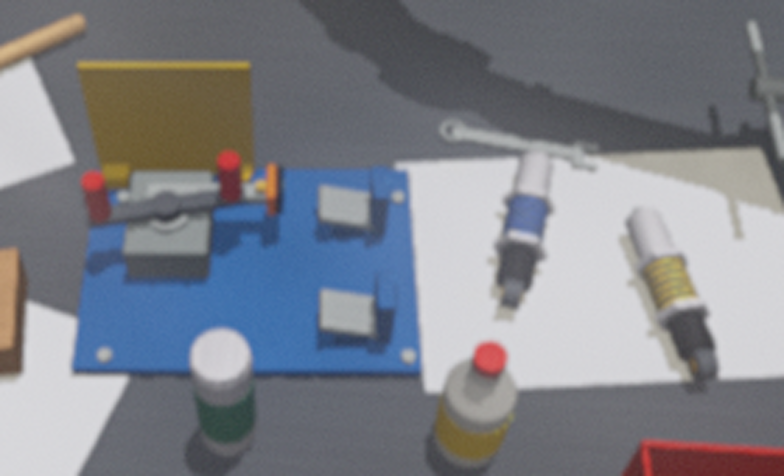

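```bash
python3 - <<'E'
from h import *
for n in("top","scene"):
    c=cam(n)
    for q in("shock","spare"):
        m=silhouettes(n,q)[0]["mask"]
        pts=np.array([onz(c,p,0.026)[:2] for p in np.argwhere(m)])
        mu=pts.mean(0);w,v=np.linalg.eigh(np.cov((pts-mu).T));a=v[:,1]*np.sign(v[0,1]);s=(pts-mu)@a
        mid=mu+a*(s.max()+s.min())/2
        hsv=cv2.cvtColor(c["color"],cv2.COLOR_RGB2HSV)
        yel=m&(hsv[...,0]>18)&(hsv[...,0]<35)&(hsv[...,1]>90) if q=="shock" else m&(hsv[...,0]>100)&(hsv[...,0]<130)&(hsv[...,1]>90)
        yp=np.array([onz(c,p,0.035)[:2] for p in np.argwhere(yel)])
        print(n,q,"mu",mu.round(3),"mid",mid.round(3),"ang",np.degrees(np.arctan2(a[1],a[0])).round(1),"len",s.max()-s.min(),"spring",yp.mean(0).round(4),len(yp))
# fixture refs by hand in top crop
c=cam("top")
def p(u,v,z): return onz(c,[150+v/2.8,90+u/2.8],z).round(4)
print("grips tops",p(578,186,.146),p(700,158,.146),"hub",p(636,182,.09))
print("guard",p(563,260,.2),p(738,250,.2))
print("gear",p(594,148,.067),p(668,144,.067),p(673,236,.067))
print("plate",p(401,72,.015),p(697,65,.015),p(405,288,.015),p(713,277,.015))
E
```

```text
top shock mu [0.568 0.387] mid [0.572 0.388] ang 12.8 len 0.20448063442851014 spring [0.5739 0.3869] 144
top spare mu [0.5   0.235] mid [0.501 0.235] ang -12.2 len 0.20825741048415525 spring [0.5004 0.2332] 161
scene shock mu [0.574 0.391] mid [0.571 0.39 ] ang 11.9 len 0.21312194608820523 spring [0.561  0.3882] 78
scene spare mu [0.499 0.237] mid [0.498 0.237] ang -11.2 len 0.21521905923168005 spring [0.4863 0.2397] 65
grips tops [ 0.5183 -0.0866  0.146 ] [ 0.553  -0.2207  0.146 ] hub [ 0.5357 -0.1563  0.09  ]
guard [ 0.4286 -0.0683  0.2   ] [ 0.4435 -0.2513  0.2   ]
gear [ 0.5795 -0.1099  0.067 ] [ 0.5864 -0.1961  0.067 ] [ 0.4782 -0.2017  0.067 ]
plate [0.6797 0.121  0.015 ] [ 0.6984 -0.2387  0.015 ] [0.4173 0.1066 0.015 ] [ 0.4387 -0.2562  0.015 ]
```

apply_moves --moves '[[[-3.0, 13.7, 2.0], [0, 0, -3.9], 1], [[-3.0, 13.7, 2.0], [0, 0, -3.9], 1], [[-3.0, 13.7, 2.0], [0, 0, -3.9], 1], [[-3.0, 13.7, 2.0], [0, 0, -3.9], 1], [[-3.0, 13.7, 2.0], [0, 0, -3.9], 1], [[-3.0, 13.7, 2.0], [0, 0, -3.9], 1], [[-3.0, 13.7, 2.0], [0, 0, -3.9], 1], [[-3.0, 13.7, 2.0], [0, 0, -3.9], 1]]'

```text
t: 2.8
eef_pos: [0.5707, 0.3893, 0.2538]
tool_rot: [-0.001, 0.623, 0.782, 0.0]
contact_force: [-0.4, 0.7, 1.5]
gripper_width: 0.997
```

```bash
python3 - <<'E'
from h import *
o=get_obs();print(o["t"],o["eef_pos"],o["tool_rot"],o["q"])
c=cam("wrist");cv2.imwrite("pics/w1.png",c["color"][:,:,::-1])
for q in("shock","spare"):
  for d in silhouettes("wrist",q)[:2]:
    m=d["mask"]
    pts=np.array([onz(c,p,0.026)[:2] for p in np.argwhere(m)])
    mu=pts.mean(0);w,v=np.linalg.eigh(np.cov((pts-mu).T));a=v[:,1]*np.sign(v[0,1]);s=(pts-mu)@a
    print(q,d["conf"],d["pixel"],m.sum(),mu,mu+a*(s.max()+s.min())/2,"ang",np.degrees(np.arctan2(a[1],a[0])).round(1),"len",s.max()-s.min())
E
```

```text
2.8 [0.57067735 0.38925725 0.25384666] [-5.02424135e-04  6.22738378e-01  7.82429971e-01  3.88337432e-05] [-0.65388541  0.54813426 -0.05037526  1.55721624  0.02932035  1.03712007
  1.08530489]
shock 0.83 [183.2, 281.9] 10307 [0.56096261 0.38587104] [0.57007555 0.38789015] ang 12.5 len 0.2148921655155924
spare 0.94 [81.6, 113.7] 11732 [0.51286145 0.23254338] [0.51813461 0.23133309] ang -12.9 len 0.17538049145719822
```

View pics/w1.png

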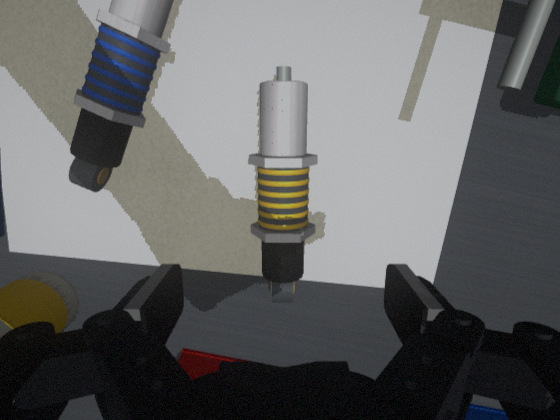

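```bash
python3 - <<'E'
from h import *
c=cam("wrist")
for nm,p,z in(("stud tip",(67,284),.03),("tube start",(84,283.5),.04),("collar1",(162,283),.045),("collar2",(230,283),.045),("eye end",(301,284),.026),("mid",(197,283),.045)):
    print(nm,onz(c,p,z).round(4))
E
```

```text
stud tip [0.465  0.3659 0.03  ]
tube start [0.4786 0.3687 0.04  ]
collar1 [0.5379 0.382  0.045 ]
collar2 [0.5952 0.3953 0.045 ]
eye end [0.6729 0.4144 0.026 ]
mid [0.5666 0.3887 0.045 ]
```

apply_moves --moves '[[[0, -0.1, 2.4], [0, 0, 0], 1], [[0, -0.1, 4.8], [0, 0, 0], 1], [[0, -0.1, 6.2], [0, 0, 0], 1], [[0, -0.1, 7.0], [0, 0, 0], 1], [[0, -0.1, 7.0], [0, 0, 0], 1], [[0, -0.1, 7.0], [0, 0, 0], -1], [[0, -0.1, 7.0], [0, 0, 0], -1], [[0, -0.1, 7.0], [0, 0, 0], -1], [[0, -0.1, 7.0], [0, 0, 0], -1], [[0, -0.1, 7.0], [0, 0, 0], -1], [[0, -0.1, 7.0], [0, 0, 0], -1]]' --force 80

```text
t: 4.38
eef_pos: [0.5698, 0.3887, 0.0811]
tool_rot: [0.0, 0.623, 0.782, 0.002]
contact_force: [-0.9, -1.1, 6.1]
gripper_width: 0.502
```

```bash
python3 - <<'E'
from h import *
o=get_obs();print(o["t"],o["eef_pos"],o["tool_rot"],o["gripper_width"],o["contact_force"])
c=cam("wrist");cv2.imwrite("pics/w2.png",c["color"][:,:,::-1])
E
```

```text
4.375 [0.56977006 0.38869968 0.08112008] [3.39393384e-04 6.23001870e-01 7.82218752e-01 1.54261137e-03] 0.5020106927128606 [-0.88580437 -1.14321523  6.06462138]
```

View pics/w2.png

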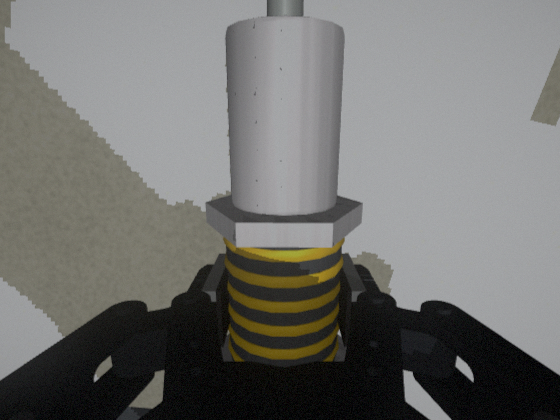

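```bash
python3 - <<'E'
import cv2
t=cv2.imread("pics/top0.png");s=cv2.imread("pics/scene0.png")
cv2.imwrite("pics/tz.png",cv2.resize(t[165:260,228:358],None,fx=6,fy=6,interpolation=cv2.INTER_CUBIC))
cv2.imwrite("pics/sz.png",cv2.resize(s[155:275,200:335],None,fx=5,fy=5,interpolation=cv2.INTER_CUBIC))
E
```

```text
(no output)
```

View pics/tz.png

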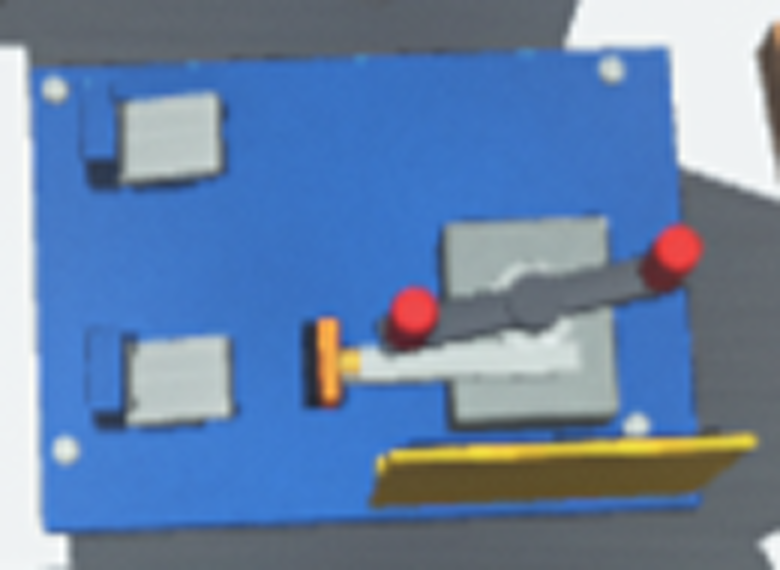

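View pics/sz.png

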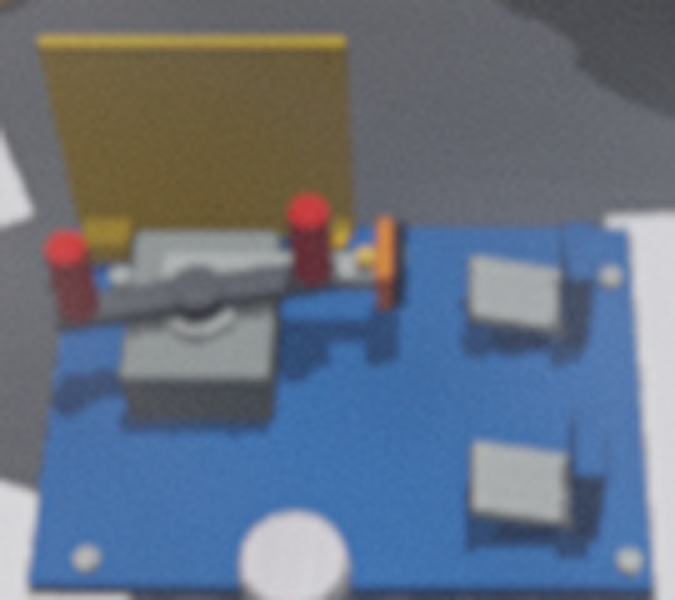

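```bash
cat > fit.py <<'E'
from h import *
import pickle
from scipy.optimize import least_squares
ct=cam("top");cs=cam("scene")
def T(u,v):return [165+(v+.5)/6-.5,228+(u+.5)/6-.5]
def S(u,v):return [155+(v+.5)/5-.5,200+(u+.5)/5-.5]
D=[]
def add(c,fn,uv,P,lab): D.append((c,fn(*uv),P,lab))
t=lambda uv,P,l:add(ct,T,uv,P,l)
s=lambda uv,P,l:add(cs,S,uv,P,l)
for uv,P in zip([(219,94),(224,176),(228,336),(234,415)],[(90,-42,55.6),(46,-42,55.6),(-46,-42,55.6),(-90,-42,55.6)]): t(uv,P,"ramp")
for uv,P in zip([(443,222),(606,216),(617,418),(453,425)],[(10,-155,67),(10,-245,67),(-100,-245,67),(-100,-155,67)]): t(uv,P,"gear")
for uv,P in zip([(386,456),(755,441)],[(-136,-110,200),(-136,-290,200)]): t(uv,P,"guard");
for uv,P in zip([(40,41),(346,41)],[(-136,-290,200),(-136,-110,200)]): s(uv,P,"guard")
for uv,P in zip([(470,257),(468,319),(560,268),(560,333),(471,440),(470,510),(568,455),(568,524)],[(-90,-42,55.6),(-46,-42,55.6),(-90,20,38.9),(-46,20,38.9),(46,-42,55.6),(90,-42,55.6),(46,20,38.9),(90,20,38.9)]): s(uv,P,"ramp")
for uv,P in zip([(135,232),(122,378),(275,378)],[(-100,-245,67),(10,-245,67),(10,-155,67)]): s(uv,P,"gear")
for uv,P in zip([(33,67),(668,47),(45,530),(698,505)],[(1,1),(1,-1),(-1,1),(-1,-1)]): t(uv,P,"plate")
for uv,P in zip([(625,228),(650,587),(32,585)],[(-1,1),(1,1),(1,-1)]): s(uv,P,"plate")
def W(p,P):
    x,y,th,px,py=p
    if len(P)==2: P=(px*1e3+P[0]*132.5,py*1e3+P[1]*182.5,15)
    P=np.array(P)/1e3;c,s_=np.cos(th),np.sin(th)
    return np.array([x+c*P[0]-s_*P[1],y+s_*P[0]+c*P[1],P[2]])
def res(p): return np.concatenate([proj(c,W(p,P))[0]-np.array(px) for c,px,P,l in D])
if __name__=="__main__":
    r=least_squares(res,[.565,.047,.055,0,-.07],loss="soft_l1",f_scale=.7)
    print(r.x,np.degrees(r.x[2]))
    for (c,px,P,l),e in zip(D,res(r.x).reshape(-1,2)): print("top" if c is ct else "scene",l,P,e.round(2))
    for uv in [(414,308),(677,248)]:
        w=onz(ct,T(*uv),.146);print("grip",w)
    print("axis",W(r.x,(-40,-200,120)))
    for uv in ((306,326),(306,404)):
        w=onz(ct,T(*uv),.092)[:2]-r.x[:2];th=r.x[2];print("jaw face fixture",[w@[np.cos(th),np.sin(th)],w@[-np.sin(th),np.cos(th)]])
    np.save("fix.npy",r.x)
E
python3 fit.py
```

```text
[ 0.5639276   0.0501247   0.06486073 -0.01234144 -0.11610347] 3.7162461142292686
top ramp (90, -42, 55.6) [-0.31  0.53]
top ramp (46, -42, 55.6) [-1.04  0.24]
top ramp (-46, -42, 55.6) [-0.2   0.73]
top ramp (-90, -42, 55.6) [0.01 0.29]
top gear (10, -155, 67) [-0.12 -1.09]
top gear (10, -245, 67) [-0.17 -0.73]
top gear (-100, -245, 67) [-0.53 -0.32]
top gear (-100, -155, 67) [-0.56 -0.88]
top guard (-136, -110, 200) [-0.01 -0.76]
top guard (-136, -290, 200) [-0.02 -0.95]
scene guard (-136, -290, 200) [-0.16 -0.35]
scene guard (-136, -110, 200) [-0.09  0.42]
scene ramp (-90, -42, 55.6) [-0.48 -1.5 ]
scene ramp (-46, -42, 55.6) [-1.41 -0.99]
scene ramp (-90, 20, 38.9) [0.56 0.1 ]
scene ramp (-46, 20, 38.9) [-1.01  0.63]
scene ramp (46, -42, 55.6) [ 0.09 -1.33]
scene ramp (90, -42, 55.6) [-0.73 -1.  ]
scene ramp (46, 20, 38.9) [0.15 0.24]
scene ramp (90, 20, 38.9) [-0.54  0.86]
scene gear (-100, -245, 67) [-0.38  0.38]
scene gear (10, -245, 67) [-0.17 -0.42]
scene gear (10, -155, 67) [-0.09 -0.52]
top plate (1, 1) [-0.01 -0.81]
top plate (1, -1) [-0.55  0.4 ]
top plate (-1, 1) [ 0.61 -0.59]
top plate (-1, -1) [0.17 1.03]
scene plate (-1, 1) [-0.43  0.21]
scene plate (1, 1) [0.23 0.53]
scene plate (1, -1) [ 0.18 -2.39]
grip [ 0.51987034 -0.08702532  0.146     ]
grip [ 0.55468871 -0.22196607  0.146     ]
axis [ 0.53697476 -0.15204737  0.12      ]
jaw face fixture [np.float64(-0.04969971868795333), np.float64(-0.08061120667736589)]
jaw face fixture [np.float64(-0.09143269452094467), np.float64(-0.0786893571665361)]
```

```bash
cat > fit2.py <<'E'
from fit import *
def P2(p,P):
    if len(P)==3 and P[1]==-42: 
        P=(P[0],p[5]*1e3,45.7-(p[5]*1e3+5.2)*np.tan(np.radians(15)))
    return P
def res2(p):
    a=[proj(c,W(p[:5],P2(p,P)))[0]-np.array(px) for c,px,P,l in D]
    g=.5*(np.array(T(414,308))+T(677,248)); a.append(2*(proj(ct,W(p[:5],(-40,-200,146)))[0]-g))
    gs=.5*(np.array(S(309,206))+S(67,246)); a.append(2*(proj(cs,W(p[:5],(-40,-200,146)))[0]-gs))
    return np.concatenate(a)
r=least_squares(res2,[.565,.047,.055,0,-.07,-.04],loss="soft_l1",f_scale=.5)
print(r.x,np.degrees(r.x[2]))
for d,e in zip(D+[(ct,0,0,"grip"),(cs,0,0,"grip")],res2(r.x).reshape(-1,2)): print("top" if d[0] is ct else "scene",d[3],d[2],e.round(2))
J=r.jac;cov=np.linalg.inv(J.T@J)*.5;print(np.sqrt(np.diag(cov)))
print("axis",W(r.x[:5],(-40,-200,120)))
for uv in ((306,326),(306,404)):
    w=onz(ct,T(*uv),.092)[:2]-r.x[:2];th=r.x[2];print("jaw face fixture",[w@[np.cos(th),np.sin(th)],w@[-np.sin(th),np.cos(th)]])
np.save("fix.npy",r.x)
E
python3 fit2.py
```

```text
[ 0.56414885  0.04856523  0.06274641 -0.01224133 -0.11475461 -0.03768264] 3.595104489322618
top ramp (90, -42, 55.6) [-0.2  -0.24]
top ramp (46, -42, 55.6) [-0.94 -0.57]
top ramp (-46, -42, 55.6) [-0.11 -0.15]
top ramp (-90, -42, 55.6) [ 0.09 -0.63]
top gear (10, -155, 67) [-0.08 -0.6 ]
top gear (10, -245, 67) [-0.07 -0.24]
top gear (-100, -245, 67) [-0.42  0.11]
top gear (-100, -155, 67) [-0.52 -0.46]
top guard (-136, -110, 200) [ 0.01 -0.32]
top guard (-136, -290, 200) [ 0.13 -0.5 ]
scene guard (-136, -290, 200) [-0.29 -0.77]
scene guard (-136, -110, 200) [-0.12 -0.02]
scene ramp (-90, -42, 55.6) [-0.24 -0.57]
scene ramp (-46, -42, 55.6) [-1.17 -0.06]
scene ramp (-90, 20, 38.9) [ 0.6  -0.34]
scene ramp (-46, 20, 38.9) [-0.97  0.16]
scene ramp (46, -42, 55.6) [ 0.32 -0.43]
scene ramp (90, -42, 55.6) [-0.5 -0.1]
scene ramp (46, 20, 38.9) [ 0.2  -0.32]
scene ramp (90, 20, 38.9) [-0.49  0.25]
scene gear (-100, -245, 67) [-0.49 -0.05]
scene gear (10, -245, 67) [-0.28 -0.95]
scene gear (10, -155, 67) [-0.15 -1.06]
top plate (1, 1) [-0.12 -0.67]
top plate (1, -1) [-0.44  0.55]
top plate (-1, 1) [ 0.5  -0.62]
top plate (-1, -1) [0.3  1.01]
scene plate (-1, 1) [-0.34  0.25]
scene plate (1, 1) [0.34 0.37]
scene plate (1, -1) [ 0.06 -2.54]
top grip 0 [ 0.28 -0.47]
scene grip 0 [ 0.64 -0.38]
[0.00076941 0.000642   0.00361305 0.00128294 0.001683   0.00119152]
axis [ 0.53676862 -0.1535494   0.12      ]
jaw face fixture [np.float64(-0.04965219937055638), np.float64(-0.07914583640774595)]
jaw face fixture [np.float64(-0.0913891453253238), np.float64(-0.07731222800131363)]
```

apply_moves --moves '[[[0, 0, -1.2], [0, 0, 0], -1], [[0, 0, -3.0], [0, 0, 0], -1], [[0, 0, -5.0], [0, 0, 0], -1], [[-1, -0.2, -6.4], [0, 0, 0], -1], [[-2.8, -0.6, -6.4], [0, 0, 0.4], -1], [[-5, -1.2, -6.4], [0, 0, 0.95], -1], [[-7.2, -1.8, -6.4], [0, 0, 0.95], -1], [[-9.4, -2.3, -6.4], [0, 0, 0.95], -1], [[-11.4, -2.8, -6.4], [0, 0, 0.95], -1], [[-12.8, -3.2, -6.4], [0, 0, 0.95], -1], [[-13.5, -3.3, -6.4], [0, 0, 0.95], -1], [[-13.5, -3.3, -6.4], [0, 0, 0.95], -1], [[-13.5, -3.3, -6.4], [0, 0, 0.95], -1]]' --force 80

```text
t: 6.25
eef_pos: [0.564, 0.0429, 0.2388]
tool_rot: [-0.0, 0.685, 0.729, 0.0]
contact_force: [0.9, 0.2, -5.3]
gripper_width: 0.506
```

```bash
cat > look.py <<'E'
from h import *
import sys
o=get_obs();print(o["t"],o["eef_pos"].round(4) if hasattr(o["eef_pos"],'round') else o["eef_pos"],o["tool_rot"],"F",np.round(o["contact_force"],2),"g",round(o["gripper_width"],3),"q",np.round(o["q"],2))
k=sys.argv[1]
ims={}
for n in sys.argv[2:]:
    c=cam(n);cv2.imwrite(f"pics/{n}_{k}.png",c["color"][:,:,::-1])
    im=c["color"][:,:,::-1]
    if n=="top": cv2.imwrite(f"pics/{n}z_{k}.png",cv2.resize(im[165:260,228:358],None,fx=6,fy=6,interpolation=cv2.INTER_CUBIC))
    if n=="scene": cv2.imwrite(f"pics/{n}z_{k}.png",cv2.resize(im[130:275,200:355],None,fx=4,fy=4,interpolation=cv2.INTER_CUBIC))
E
python3 look.py 3 wrist scene
```

```text
6.25 [0.564  0.0429 0.2388] [-4.68275505e-04  6.84612645e-01  7.28906786e-01  4.52176234e-04] F [ 0.87  0.15 -5.35] g 0.506 q [-0.22  0.37  0.04  1.89 -0.02  0.88  1.47]
```

View pics/wrist_3.png

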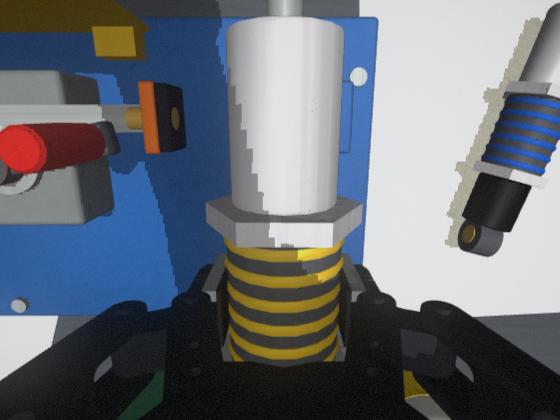

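View pics/scenez_3.png

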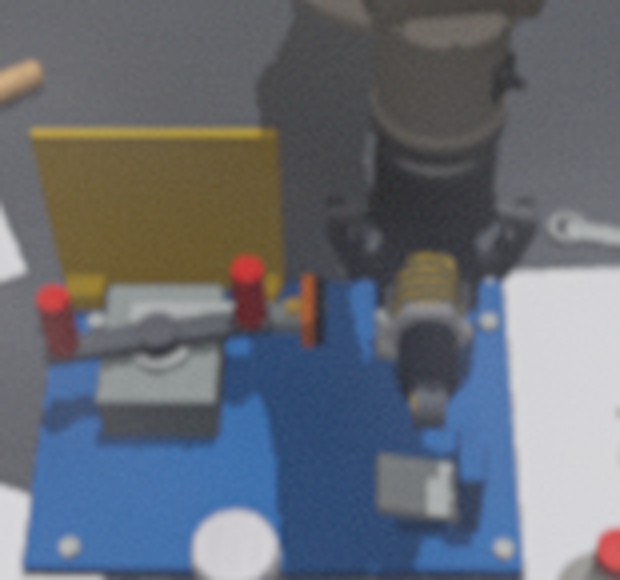

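```bash
python3 - <<'E'
from h import *
from fit import W
p=np.load("fix.npy")
c=cam("wrist")
im=c["color"][:,:,::-1].copy()
def L(P): return proj(c,W(p[:5],P))[0]
for P in [(-46,20,90),(-90,20,90),(-46,30,90),(-90,30,90),(-46,-78,92),(-90,-78,92),(-46,-78,56),(-90,-78,56),(-144.7,67.7,15),(-100,-155,67),(10,-155,67),(-133,-110,15)]:
    a=L(P);print(P,a.round(1));cv2.circle(im,(int(round(a[1])),int(round(a[0]))),3,(0,255,0),1)
cv2.imwrite("pics/ov.png",im)
E
```

```text
(-46, 20, 90) [154.  325.6]
(-90, 20, 90) [ 80.6 327.9]
(-46, 30, 90) [154.  341.2]
(-90, 30, 90) [ 80.6 344.4]
(-46, -78, 92) [154.4 171.5]
(-90, -78, 92) [ 80.4 165. ]
(-46, -78, 56) [149.5 187.1]
(-90, -78, 56) [ 86.1 182.3]
(-144.7, 67.7, 15) [ 16.1 379.4]
(-100, -155, 67) [68.6 60.3]
(10, -155, 67) [226.5  86.1]
(-133, -110, 15) [ 32.9 152.3]
```

View pics/ov.png

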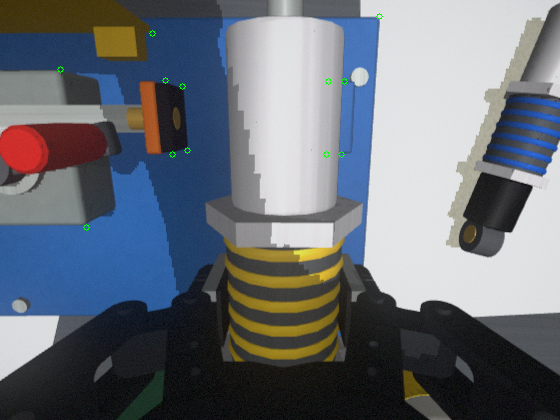

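apply_moves --moves '[[[-0.1, 0, 1.5], [0, 0, 0], -1], [[-0.1, 0, 3.0], [0, 0, 0], -1], [[-0.1, 0, 4.0], [0, 0, 0], -1], [[-0.1, 0, 4.4], [0, 0, 0], -1], [[-0.1, 0, 4.5], [0, 0, 0], -1], [[-0.1, 0, 4.5], [0, 0, 0], -1]]'

```text
t: 7.25
eef_pos: [0.5648, 0.0383, 0.1273]
tool_rot: [0.0, 0.686, 0.728, 0.001]
contact_force: [-0.7, -0.2, -5.5]
gripper_width: 0.503
```

```bash
python3 look.py 4 wrist scene
```

```text
7.25 [0.5648 0.0383 0.1273] [4.84414632e-04 6.85515077e-01 7.28057971e-01 6.60374829e-04] F [-0.7  -0.21 -5.47] g 0.503 q [-0.21  0.53  0.03  1.96 -0.03  0.66  1.48]
```

View pics/wrist_4.png

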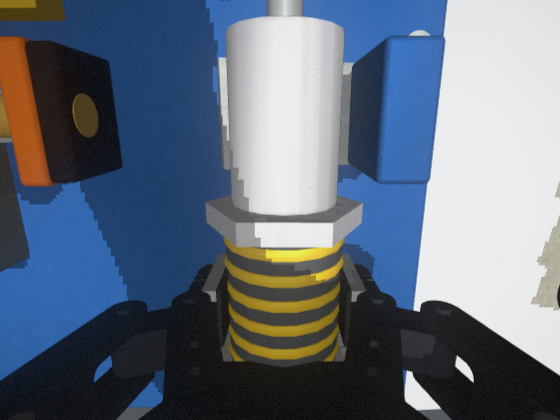

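View pics/scenez_4.png

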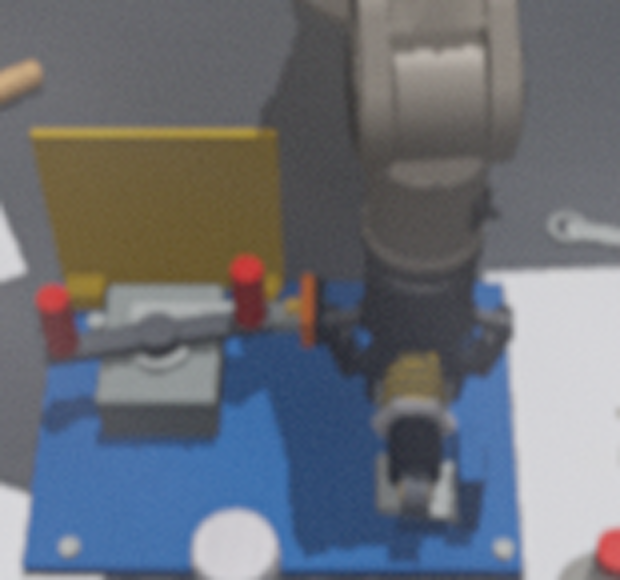

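```bash
python3 - <<'E'
from h import *
c=cam("wrist");o=get_obs()
p=np.load("fix.npy");th=p[2];M=np.array([[np.cos(th),np.sin(th)],[-np.sin(th),np.cos(th)]])
for u,v in((385,182),(390,39)):
    w=onz(c,[v,u],.09);print("wall",M@(w[:2]-p[:2]))
print("tcp fix",M@(o["eef_pos"][:2]-p[:2]))
for u,v in((222,58),(228,168)): print("ramp edge",M@(onz(c,[v,u],.0545)[:2]-p[:2]))
for u,v in((48,183),(28,40)): print("jaw top",M@(onz(c,[v,u],.092)[:2]-p[:2]))
E
```

```text
wall [-0.04722737  0.02161542]
wall [-0.08887704  0.01983532]
tcp fix [-4.10573836e-05 -1.03779067e-02]
ramp edge [-0.0896699  -0.03466069]
ramp edge [-0.0468766  -0.03433776]
jaw top [-0.04761222 -0.08504574]
jaw top [-0.08853428 -0.08294563]
```

apply_moves --moves '[[[0.15, 0, 0.06], [0, 0, 0], -1], [[0.15, 0, 0.12], [0, 0, 0], -1], [[0.15, 0, 0.18], [0, 0, 0], -1], [[0.15, 0, 0.18], [0, 0, 0], -1]]'

```text
t: 7.9
eef_pos: [0.5639, 0.042, 0.1219]
tool_rot: [-0.0, 0.686, 0.728, 0.0]
contact_force: [-0.4, 0.8, -5.2]
gripper_width: 0.502
```

apply_moves --moves '[[[0, 0, 0.04], [0, 0, 0], -1], [[0, 0, 0.08], [0, 0, 0], -1], [[0, 0, 0.08], [0, 0, 0], -1]]'

```text
t: 8.28
eef_pos: [0.5639, 0.042, 0.1216]
tool_rot: [-0.0, 0.686, 0.728, 0.0]
contact_force: [-6.8, 1.2, 13.0]
gripper_width: 0.502
```

apply_moves --moves '[[[0, 0, -0.05], [0, 0, 0], -1], [[0, 0, -0.05], [0, 0, 0], 0.2], [[0, 0, -0.05], [0, 0, 0], 0.4], [[0, 0, -0.05], [0, 0, 0], 0.6], [[0, 0, -0.05], [0, 0, 0], 0.8], [[0, 0, -0.05], [0, 0, 0], 1], [[0, 0, -0.05], [0, 0, 0], 1]]'

```text
t: 9.15
eef_pos: [0.5639, 0.0418, 0.1211]
tool_rot: [0.0, 0.686, 0.728, -0.0]
contact_force: [0.5, 0.2, 0.4]
gripper_width: 1.001
```

```bash
python3 look.py 5 wrist scene
```

```text
9.15 [0.5639 0.0418 0.1211] [ 2.56716399e-06  6.85582711e-01  7.27994743e-01 -3.16618220e-07] F [0.49 0.22 0.35] g 1.001 q [-0.21  0.54  0.03  1.96 -0.03  0.65  1.47]
```

View pics/wrist_5.png

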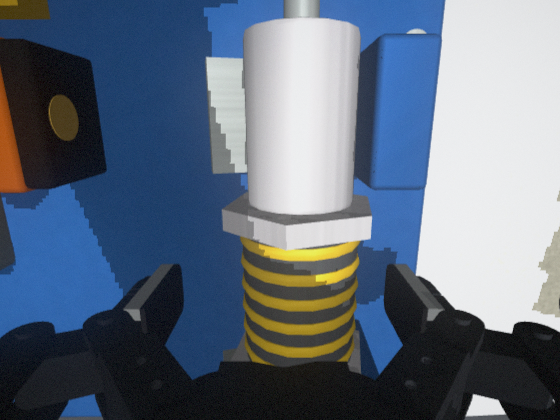

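View pics/scenez_5.png

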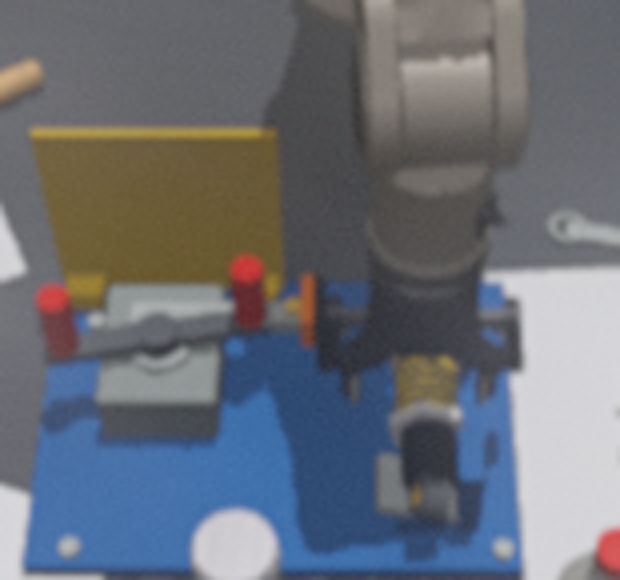

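apply_moves --moves '[[[0, 0, -2.0], [0, 0, 0], 1], [[0, 0, -4.4], [0, 0, 0], 1], [[-1.5, -0.6, -6.4], [0, 0, 0], 1], [[-3.5, -1.5, -6.8], [0, 0, 0], 1], [[-5.0, -2.1, -6.8], [0, 0, 0], 1], [[-5.0, -2.1, -6.8], [0, 0, 0], 1], [[-5.0, -2.1, -6.8], [0, 0, 0], 1]]'

```text
t: 10.12
eef_pos: [0.5192, -0.0854, 0.2911]
tool_rot: [-0.0, 0.685, 0.728, 0.0]
contact_force: [-0.5, 1.4, 0.7]
gripper_width: 0.998
```

```bash
python3 look.py 6 wrist scene top
```

```text
10.125 [ 0.5192 -0.0854  0.2911] [-1.49407160e-04  6.85405396e-01  7.28161625e-01  2.59683035e-04] F [-0.45  1.42  0.69] g 0.998 q [-0.04  0.25  0.11  1.93 -0.03  0.97  1.71]
```

View pics/wrist_6.png

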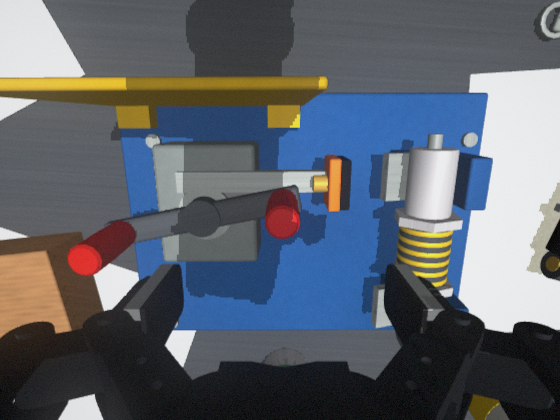

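View pics/scenez_6.png

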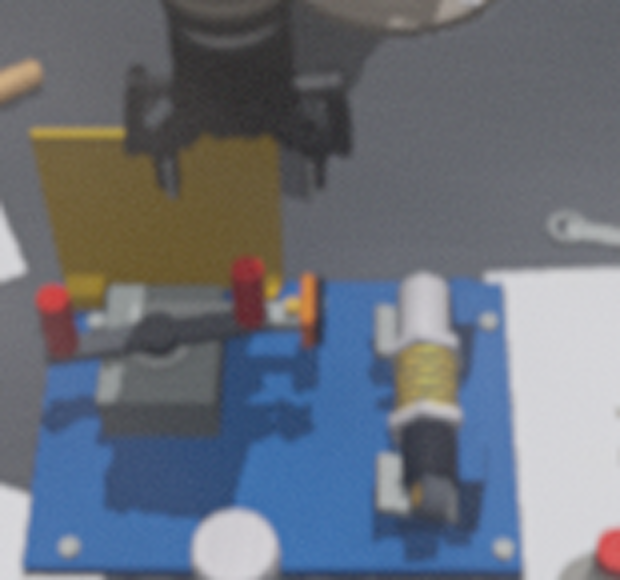

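View pics/topz_6.png

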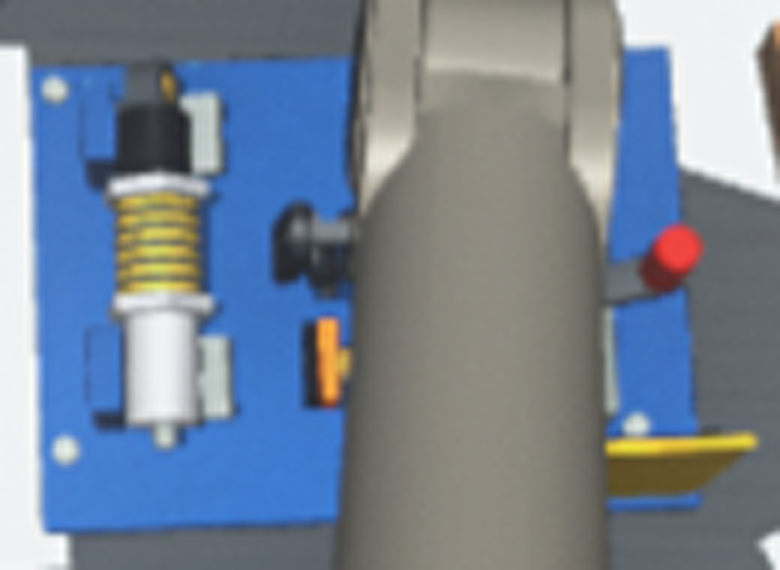

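```bash
python3 - <<'E'
from h import *
c=cam("wrist");p=np.load("fix.npy");th=p[2];M=np.array([[np.cos(th),np.sin(th)],[-np.sin(th),np.cos(th)]])
hsv=cv2.cvtColor(c["color"],cv2.COLOR_RGB2HSV)
red=((hsv[...,0]<8)|(hsv[...,0]>172))&(hsv[...,1]>150)&(hsv[...,2]>160)
n,l,st,ce=cv2.connectedComponentsWithStats(red.astype(np.uint8))
g=[]
for i in range(1,n):
    if st[i,4]>200:
        w=onz(c,[ce[i][1],ce[i][0]],.146);print(st[i],ce[i],w.round(4),M@(w[:2]-p[:2]));g.append(w)
for u,v in((84,261),(284,222)):
    w=onz(c,[v,u],.146);print("hand",w.round(4),(M@(w[:2]-p[:2])).round(4))
    g.append(w)
d=g[-1]-g[-2];print(np.linalg.norm(d[:2]),(g[-1]+g[-2])/2)
f=M@d[:2];print("angle of b from axis clockwise from +x deg",np.degrees(np.arctan2(-f[1],f[0])))
print("jaw", [(M@(onz(c,[v,u],.056)[:2]-p[:2])).round(4) for u,v in((349,209),(351,158))])
E
```

```text
[ 66 244  34  31 806] [ 82.58188586 259.01861042] [ 0.5534 -0.2209  0.146 ] [-0.02767649 -0.26830314]
hand [ 0.5548 -0.2201  0.146 ] [-0.0262 -0.2676]
hand [ 0.5183 -0.0849  0.146 ] [-0.0541 -0.1304]
0.14001069532474644 [ 0.53654881 -0.15252068  0.146     ]
angle of b from axis clockwise from +x deg -101.48967903525138
jaw [array([-0.0391, -0.0695]), array([-0.0864, -0.0701])]
```

apply_moves --moves '[[[0, 0, 1.6], [0, 0, 0], 1], [[0, 0, 3.2], [0, 0, 0], 1], [[0, 0, 4.4], [0, 0, 0], 1], [[0, 0, 4.8], [0, 0, 0], 1], [[0, 0, 4.8], [0, 0, 0], -1], [[0, 0, 4.8], [0, 0, 0], -1], [[0, 0, 4.8], [0, 0, 0], -1], [[0, 0, 4.8], [0, 0, 0], -1], [[0, 0, 4.8], [0, 0, 0], -1]]' --force 60

```text
t: 11.45
eef_pos: [0.5196, -0.0862, 0.1722]
tool_rot: [0.001, 0.686, 0.728, 0.001]
contact_force: [-0.9, -0.4, 6.1]
gripper_width: 0.268
```

```bash
python3 look.py 7 wrist scene
```

```text
11.45 [ 0.5196 -0.0862  0.1722] [6.23048284e-04 6.85629960e-01 7.27949737e-01 5.91171086e-04] F [-0.93 -0.42  6.12] g 0.268 q [-0.03  0.41  0.09  2.03 -0.06  0.71  1.73]
```

View pics/wrist_7.png

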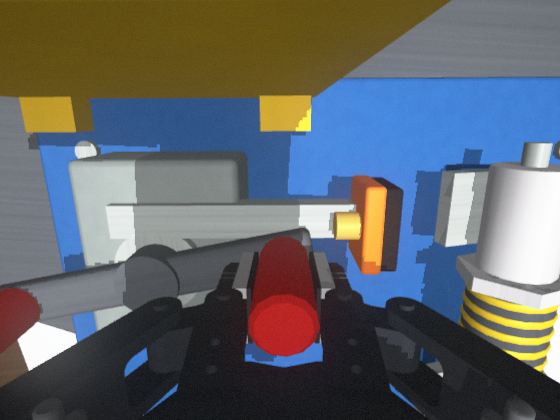

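View pics/scenez_7.png

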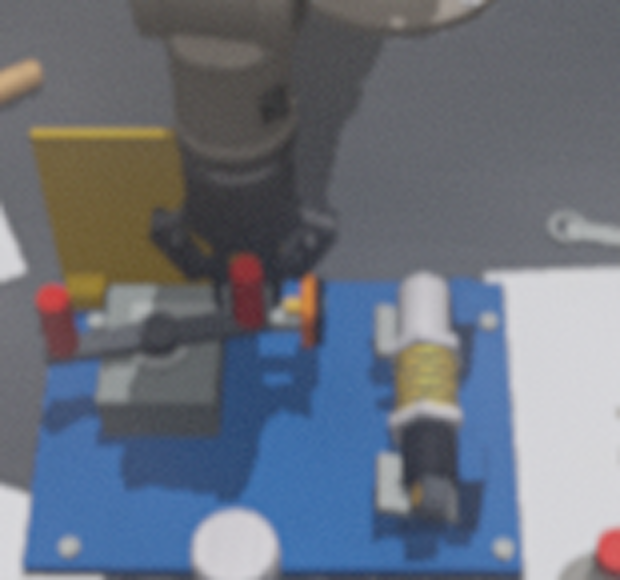

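```bash
cat > arc.py <<'E'
import numpy as np,sys,json
# arc.py ax ay phi0 phi1 n jaw [ox oy] : rows relative to the point at phi0 (deg, world ccw) 
ax,ay,p0,p1=map(float,sys.argv[1:5]);n=int(sys.argv[5]);psi=np.radians(float(sys.argv[6]))
x=np.array([np.cos(psi),np.sin(psi)]);y=np.array([np.sin(psi),-np.cos(psi)])
P=lambda d:np.array([ax,ay])+.07*np.array([np.cos(np.radians(d)),np.sin(np.radians(d))])
rows=[]
for k in range(1,n+1):
    d=P(p0+(p1-p0)*k/n)-P(p0); rows.append([[round(float(d@x)/.025,2),round(float(d@y)/.025,2),0],[0,0,0],-1])
print(json.dumps(rows)); print("end",P(p1))
E
python3 arc.py .5367 -.1535 104.6 0 9 93.44
```

```text
[[[0.05, 0.56, 0], [0, 0, 0], -1], [[-0.01, 1.13, 0], [0, 0, 0], -1], [[-0.18, 1.67, 0], [0, 0, 0], -1], [[-0.46, 2.16, 0], [0, 0, 0], -1], [[-0.84, 2.59, 0], [0, 0, 0], -1], [[-1.29, 2.93, 0], [0, 0, 0], -1], [[-1.8, 3.18, 0], [0, 0, 0], -1], [[-2.35, 3.31, 0], [0, 0, 0], -1], [[-2.92, 3.34, 0], [0, 0, 0], -1]]
end [ 0.6067 -0.1535]
```

apply_moves --moves '[[[0.05, 0.56, 0], [0, 0, 0], -1], [[-0.01, 1.13, 0], [0, 0, 0], -1], [[-0.18, 1.67, 0], [0, 0, 0], -1], [[-0.46, 2.16, 0], [0, 0, 0], -1], [[-0.46, 2.16, 0], [0, 0, 0], -1], [[-0.46, 2.16, 0], [0, 0, 0], -1]]'

```text
t: 12.3
eef_pos: [0.575, -0.0949, 0.1722]
tool_rot: [0.002, 0.686, 0.728, 0.001]
contact_force: [3.7, -1.6, 4.6]
gripper_width: 0.264
```

```bash
python3 look.py 8 wrist
```

```text
12.3 [ 0.575  -0.0949  0.1722] [0.00181469 0.68571484 0.72786714 0.00113496] F [ 3.66 -1.59  4.64] g 0.264 q [-0.02  0.48  0.09  1.9  -0.06  0.76  1.74]
```

View pics/wrist_8.png

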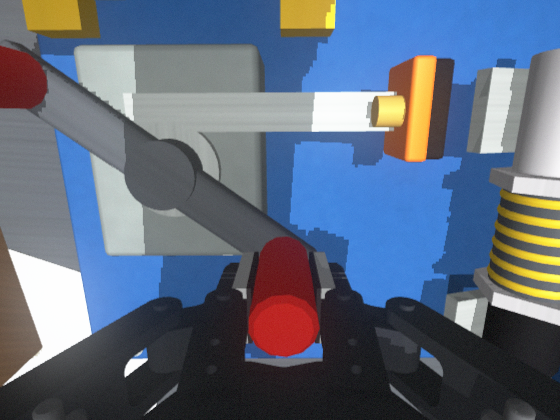

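```bash
python3 arc.py .5367 -.1535 58.1 -114 13 93.44
```

```text
[[[-0.43, 0.48, 0], [0, 0, 0], -1], [[-0.96, 0.85, 0], [0, 0, 0], -1], [[-1.56, 1.09, 0], [0, 0, 0], -1], [[-2.2, 1.18, 0], [0, 0, 0], -1], [[-2.84, 1.12, 0], [0, 0, 0], -1], [[-3.46, 0.92, 0], [0, 0, 0], -1], [[-4.01, 0.59, 0], [0, 0, 0], -1], [[-4.47, 0.13, 0], [0, 0, 0], -1], [[-4.81, -0.41, 0], [0, 0, 0], -1], [[-5.02, -1.02, 0], [0, 0, 0], -1], [[-5.08, -1.67, 0], [0, 0, 0], -1], [[-5.0, -2.31, 0], [0, 0, 0], -1], [[-4.77, -2.91, 0], [0, 0, 0], -1]]
end [ 0.50822843 -0.21744818]
```

apply_moves --moves '[[[-0.43, 0.48, 0], [0, 0, 0], -1], [[-0.96, 0.85, 0], [0, 0, 0], -1], [[-1.56, 1.09, 0], [0, 0, 0], -1], [[-2.2, 1.18, 0], [0, 0, 0], -1], [[-2.84, 1.12, 0], [0, 0, 0], -1], [[-3.46, 0.92, 0], [0, 0, 0], -1], [[-4.01, 0.59, 0], [0, 0, 0], -1]]'

```text
t: 13.22
eef_pos: [0.5962, -0.1918, 0.1723]
tool_rot: [0.001, 0.685, 0.729, 0.002]
contact_force: [2.6, 3.6, 7.1]
gripper_width: 0.266
```

apply_moves --moves '[[[-0.46, -0.46, 0], [0, 0, 0], -1], [[-0.8, -1.0, 0], [0, 0, 0], -1], [[-1.01, -1.61, 0], [0, 0, 0], -1], [[-1.07, -2.26, 0], [0, 0, 0], -1], [[-0.99, -2.9, 0], [0, 0, 0], -1], [[-0.76, -3.5, 0], [0, 0, 0], -1], [[-0.76, -3.5, 0], [0, 0, 0], -1]]'

```text
t: 14.1
eef_pos: [0.5071, -0.217, 0.1721]
tool_rot: [-0.0, 0.686, 0.728, 0.0]
contact_force: [-3.3, 1.4, 15.0]
gripper_width: 0.268
```

```bash
python3 look.py 9 wrist scene
```

```text
14.1 [ 0.5071 -0.217   0.1721] [-4.02667629e-04  6.85505380e-01  7.28067421e-01  2.07952792e-04] F [-3.32  1.4  14.97] g 0.268 q [ 0.21  0.44  0.1   1.97 -0.07  0.73  1.98]
```

View pics/wrist_9.png

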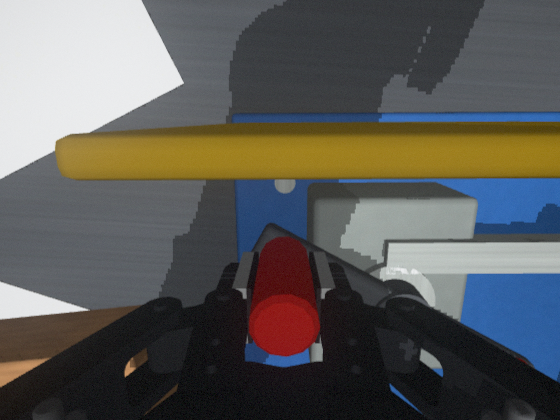

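View pics/scene_9.png

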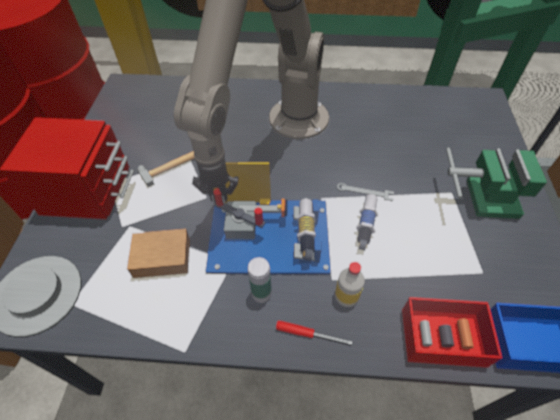

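apply_moves --moves '[[[0, 0, 0], [0, 0, 0], 1], [[0, 0, 0], [0, 0, 0], 1], [[0, 0, -0.8], [0, 0, 0], 1], [[0, 0, -2.2], [0, 0, 0], 1], [[0.8, 0.4, -2.9], [0, 0, 0], 1], [[2.6, 1.4, -2.9], [0, 0, 0], 1], [[4.2, 2.2, -2.9], [0, 0, 0], 1], [[4.94, 2.63, -2.9], [0, 0, 0], 1], [[4.94, 2.63, -2.9], [0, 0, 0], 1]]'

```text
t: 15.32
eef_pos: [0.5664, -0.0893, 0.2431]
tool_rot: [-0.0, 0.685, 0.729, -0.0]
contact_force: [0.3, -0.8, -0.4]
gripper_width: 1.003
```

```bash
python3 look.py 10 wrist;python3 - <<'E'
from h import *
c=cam("wrist");p=np.load("fix.npy")
hsv=cv2.cvtColor(c["color"],cv2.COLOR_RGB2HSV)
P=np.array([[.5663,-.0901,.146]]);print(proj(c,P))
E
```

```text
15.325 [ 0.5664 -0.0893  0.2431] [-4.51422618e-04  6.84574210e-01  7.28942978e-01 -2.85155659e-04] F [ 0.29 -0.82 -0.41] g 1.003 q [-0.01  0.38  0.07  1.87 -0.03  0.9   1.71]
[[251.67719593 287.08341255]]
```

View pics/wrist_10.png

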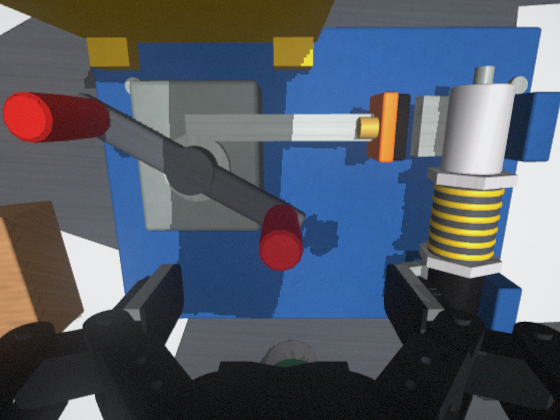

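apply_moves --moves '[[[-0.08, 0, 1.4], [0, 0, 0], 1], [[-0.08, 0, 2.5], [0, 0, 0], 1], [[-0.08, 0, 2.8], [0, 0, 0], 0.2], [[-0.08, 0, 2.8], [0, 0, 0], -1], [[-0.08, 0, 2.8], [0, 0, 0], -1], [[-0.08, 0, 2.8], [0, 0, 0], -1], [[-0.08, 0, 2.8], [0, 0, 0], -1]]'

```text
t: 16.3
eef_pos: [0.5677, -0.0917, 0.1752]
tool_rot: [0.001, 0.685, 0.728, 0.001]
contact_force: [0.6, 3.4, 6.6]
gripper_width: 0.266
```

```bash
python3 arc.py .5367 -.1535 64 -114 14 93.5
```

```text
[[[-0.36, 0.5, 0], [0, 0, 0], -1], [[-0.83, 0.91, 0], [0, 0, 0], -1], [[-1.37, 1.21, 0], [0, 0, 0], -1], [[-1.97, 1.38, 0], [0, 0, 0], -1], [[-2.59, 1.42, 0], [0, 0, 0], -1], [[-3.2, 1.32, 0], [0, 0, 0], -1], [[-3.77, 1.08, 0], [0, 0, 0], -1], [[-4.28, 0.73, 0], [0, 0, 0], -1], [[-4.7, 0.27, 0], [0, 0, 0], -1], [[-5.01, -0.27, 0], [0, 0, 0], -1], [[-5.19, -0.86, 0], [0, 0, 0], -1], [[-5.24, -1.48, 0], [0, 0, 0], -1], [[-5.14, -2.09, 0], [0, 0, 0], -1], [[-4.92, -2.67, 0], [0, 0, 0], -1]]
end [ 0.50822843 -0.21744818]
```

apply_moves --moves '[[[-0.36, 0.5, 0], [0, 0, 0], -1], [[-0.83, 0.91, 0], [0, 0, 0], -1], [[-1.37, 1.21, 0], [0, 0, 0], -1], [[-1.97, 1.38, 0], [0, 0, 0], -1], [[-2.59, 1.42, 0], [0, 0, 0], -1], [[-3.2, 1.32, 0], [0, 0, 0], -1], [[-3.77, 1.08, 0], [0, 0, 0], -1], [[-4.28, 0.73, 0], [0, 0, 0], -1], [[-4.7, 0.27, 0], [0, 0, 0], -1], [[-5.01, -0.27, 0], [0, 0, 0], -1], [[-5.19, -0.86, 0], [0, 0, 0], -1], [[-5.24, -1.48, 0], [0, 0, 0], -1], [[-5.14, -2.09, 0], [0, 0, 0], -1], [[-4.92, -2.67, 0], [0, 0, 0], -1], [[-4.92, -2.67, 0], [0, 0, 0], -1]]'

```text
t: 18.18
eef_pos: [0.5077, -0.2182, 0.1752]
tool_rot: [0.0, 0.685, 0.728, 0.001]
contact_force: [-2.1, 4.7, 8.4]
gripper_width: 0.265
```

```bash
python3 look.py 11 wrist scene
```

```text
18.175 [ 0.5077 -0.2182  0.1752] [4.87378482e-04 6.85201444e-01 7.28352675e-01 1.06064420e-03] F [-2.07  4.67  8.35] g 0.265 q [ 0.23  0.44  0.08  1.97 -0.05  0.74  1.97]
```

View pics/scenez_11.png

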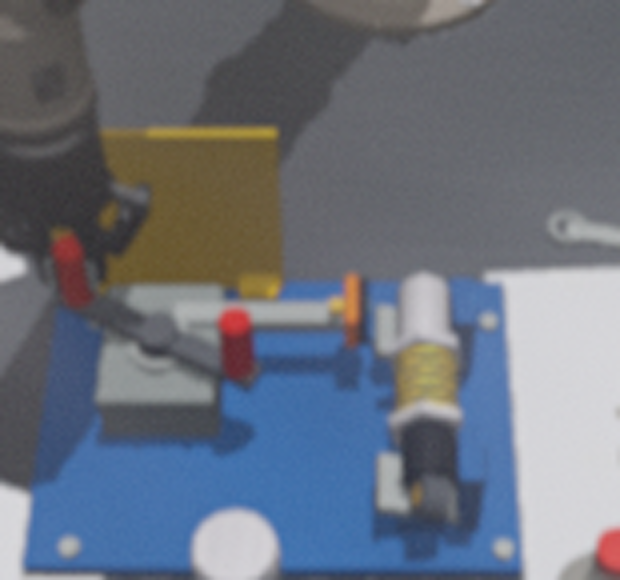

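apply_moves --moves '[[[0, 0, 0], [0, 0, 0], 1], [[0, 0, 0], [0, 0, 0], 1], [[0, 0, -0.8], [0, 0, 0], 1], [[0, 0, -2.2], [0, 0, 0], 1], [[0.8, 0.4, -2.8], [0, 0, 0], 1], [[2.6, 1.4, -2.8], [0, 0, 0], 1], [[4.2, 2.2, -2.8], [0, 0, 0], 1], [[4.88, 2.63, -2.8], [0, 0, 0], 1], [[4.88, 2.63, -2.8], [0, 0, 0], 1], [[4.88, 2.63, -1.4], [0, 0, 0], 1], [[4.88, 2.63, -0.3], [0, 0, 0], 1], [[4.88, 2.63, 0], [0, 0, 0], 0.2], [[4.88, 2.63, 0], [0, 0, 0], -1], [[4.88, 2.63, 0], [0, 0, 0], -1], [[4.88, 2.63, 0], [0, 0, 0], -1], [[4.88, 2.63, 0], [0, 0, 0], -1]]'

```text
t: 20.27
eef_pos: [0.5671, -0.0917, 0.1755]
tool_rot: [0.001, 0.685, 0.729, 0.002]
contact_force: [-0.1, 4.9, 5.1]
gripper_width: 0.269
```

```bash
python3 look.py 12 wrist
```

```text
20.275 [ 0.5671 -0.0917  0.1755] [7.11843157e-04 6.84947007e-01 7.28589827e-01 1.98852113e-03] F [-0.09  4.86  5.15] g 0.269 q [ 0.02  0.47  0.04  1.91 -0.03  0.76  1.71]
```

View pics/wrist_12.png

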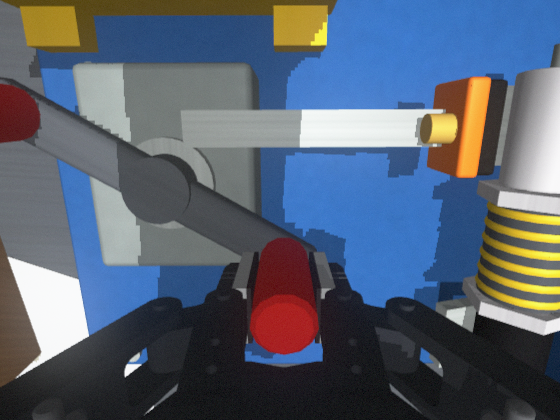

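apply_moves --moves '[[[-0.36, 0.5, 0], [0, 0, 0], -1], [[-0.83, 0.91, 0], [0, 0, 0], -1], [[-1.37, 1.21, 0], [0, 0, 0], -1], [[-1.97, 1.38, 0], [0, 0, 0], -1], [[-2.59, 1.42, 0], [0, 0, 0], -1], [[-3.2, 1.32, 0], [0, 0, 0], -1], [[-3.77, 1.08, 0], [0, 0, 0], -1], [[-4.28, 0.73, 0], [0, 0, 0], -1], [[-4.7, 0.27, 0], [0, 0, 0], -1], [[-5.01, -0.27, 0], [0, 0, 0], -1], [[-5.19, -0.86, 0], [0, 0, 0], -1], [[-5.24, -1.48, 0], [0, 0, 0], -1], [[-5.14, -2.09, 0], [0, 0, 0], -1], [[-4.92, -2.67, 0], [0, 0, 0], -1], [[-4.92, -2.67, 0], [0, 0, 0], -1]]'

```text
t: 22.2
eef_pos: [0.5073, -0.2183, 0.1755]
tool_rot: [0.0, 0.685, 0.729, 0.002]
contact_force: [-1.3, 6.8, 8.3]
gripper_width: 0.263
```

```bash
python3 look.py 13 scene top
```

```text
22.2 [ 0.5073 -0.2183  0.1755] [4.84225137e-04 6.84899520e-01 7.28635437e-01 1.67730440e-03] F [-1.32  6.85  8.29] g 0.263 q [ 0.25  0.44  0.05  1.97 -0.04  0.74  1.96]
```

View pics/scenez_13.png

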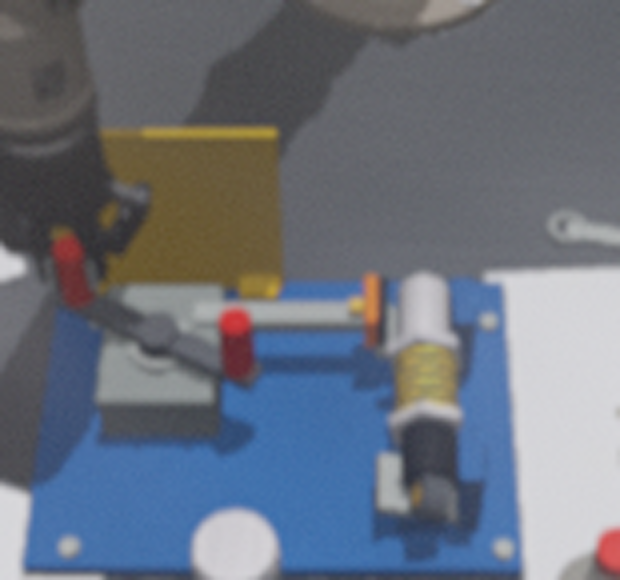

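View pics/topz_13.png

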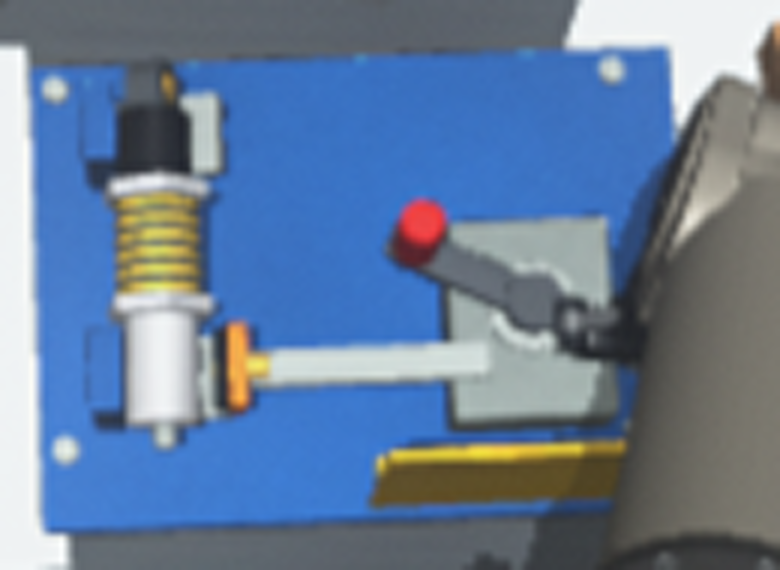

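apply_moves --moves '[[[0, 0, 0], [0, 0, 0], 1], [[0, 0, 0], [0, 0, 0], 1], [[0, 0, -0.8], [0, 0, 0], 1], [[0, 0, -2.2], [0, 0, 0], 1], [[0.8, 0.4, -2.8], [0, 0, 0], 1], [[2.6, 1.4, -2.8], [0, 0, 0], 1], [[4.2, 2.2, -2.8], [0, 0, 0], 1], [[4.88, 2.63, -2.8], [0, 0, 0], 1], [[4.88, 2.63, -2.8], [0, 0, 0], 1], [[4.88, 2.63, -1.4], [0, 0, 0], 1], [[4.88, 2.63, -0.3], [0, 0, 0], 1], [[4.88, 2.63, 0], [0, 0, 0], 0.2], [[4.88, 2.63, 0], [0, 0, 0], -1], [[4.88, 2.63, 0], [0, 0, 0], -1], [[4.88, 2.63, 0], [0, 0, 0], -1], [[4.88, 2.63, 0], [0, 0, 0], -1]]'

```text
t: 24.3
eef_pos: [0.5663, -0.0925, 0.1757]
tool_rot: [0.001, 0.685, 0.729, 0.002]
contact_force: [-0.1, 5.8, 4.4]
gripper_width: 0.27
```

```bash
python3 look.py 14 wrist; python3 arc.py .5367 -.1535 64 0 6 93.5
```

```text
24.3 [ 0.5663 -0.0925  0.1757] [7.16857601e-04 6.84873248e-01 7.28658476e-01 2.22389618e-03] F [-0.12  5.79  4.4 ] g 0.27 q [ 0.05  0.46  0.01  1.91 -0.01  0.76  1.7 ]
[[[-0.3, 0.43, 0], [0, 0, 0], -1], [[-0.67, 0.79, 0], [0, 0, 0], -1], [[-1.1, 1.08, 0], [0, 0, 0], -1], [[-1.58, 1.29, 0], [0, 0, 0], -1], [[-2.09, 1.4, 0], [0, 0, 0], -1], [[-2.61, 1.42, 0], [0, 0, 0], -1]]
end [ 0.6067 -0.1535]
```

View pics/wrist_14.png

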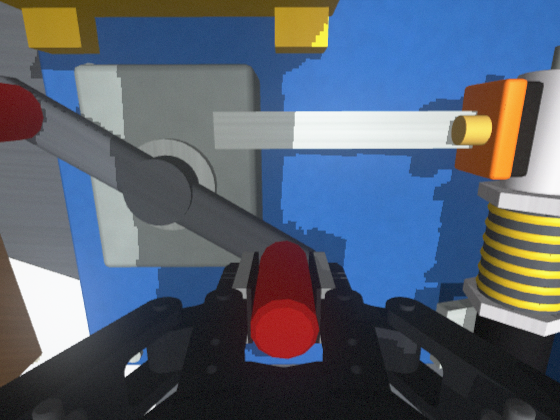

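```bash
python3 arc.py .5367 -.1535 60.6 10 5 93.5
```

```text
[[[-0.3, 0.39, 0], [0, 0, 0], -1], [[-0.67, 0.72, 0], [0, 0, 0], -1], [[-1.09, 0.98, 0], [0, 0, 0], -1], [[-1.55, 1.16, 0], [0, 0, 0], -1], [[-2.03, 1.26, 0], [0, 0, 0], -1]]
end [ 0.60563654 -0.14134463]
```

apply_moves --moves '[[[-0.24, 0.39, 0], [0, 0, 0], -1], [[-0.6, 0.72, 0], [0, 0, 0], -1], [[-1.0, 0.98, 0], [0, 0, 0], -1], [[-1.46, 1.16, 0], [0, 0, 0], -1], [[-1.95, 1.26, 0], [0, 0, 0], -1], [[-1.95, 1.26, 0], [0, 0, 0], -1]]'

```text
t: 25.1
eef_pos: [0.6021, -0.1414, 0.1758]
tool_rot: [0.003, 0.685, 0.728, 0.003]
contact_force: [7.3, 0.1, -2.6]
gripper_width: 0.266
```

```bash
python3 look.py 15 wrist scene
```

```text
25.1 [ 0.6021 -0.1414  0.1758] [0.00286548 0.68545652 0.72810323 0.00261641] F [ 7.3   0.1  -2.58] g 0.266 q [ 0.11  0.52  0.02  1.81 -0.02  0.8   1.77]
```

View pics/scenez_15.png

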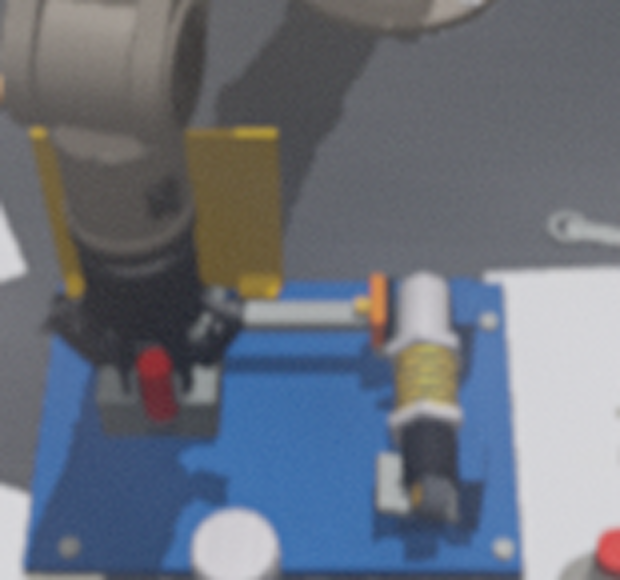

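View pics/wrist_15.png

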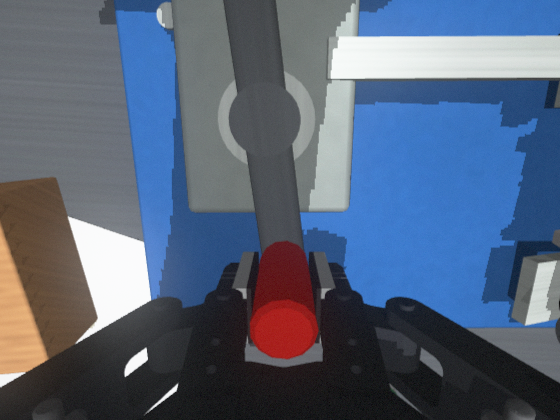

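```bash
python3 arc.py .5367 -.1535 10 -20 3 93.5;python3 arc.py .5367 -.1535 -20 -65 9 93.5
```

```text
[[[-0.49, 0.01, 0], [0, 0, 0], -1], [[-0.97, -0.06, 0], [0, 0, 0], -1], [[-1.43, -0.21, 0], [0, 0, 0], -1]]
end [ 0.60247848 -0.17744141]
[[[-0.22, -0.11, 0], [0, 0, 0], -1], [[-0.43, -0.23, 0], [0, 0, 0], -1], [[-0.63, -0.38, 0], [0, 0, 0], -1], [[-0.81, -0.54, 0], [0, 0, 0], -1], [[-0.98, -0.71, 0], [0, 0, 0], -1], [[-1.13, -0.9, 0], [0, 0, 0], -1], [[-1.27, -1.1, 0], [0, 0, 0], -1], [[-1.39, -1.32, 0], [0, 0, 0], -1], [[-1.49, -1.54, 0], [0, 0, 0], -1]]
end [ 0.56628328 -0.21694155]
```

apply_moves --moves '[[[-0.25, 0.13, 0], [0, 0, 0], -1], [[-0.49, 0.13, 0], [0, 0, 0], -1], [[-0.73, 0.13, 0], [0, 0, 0], -1], [[-0.97, 0.07, 0], [0, 0, 0], -1], [[-1.2, 0.0, 0], [0, 0, 0], -1], [[-1.43, -0.08, 0], [0, 0, 0], -1]]'

```text
t: 25.95
eef_pos: [0.6004, -0.1759, 0.1757]
tool_rot: [0.001, 0.685, 0.728, 0.002]
contact_force: [-1.5, 5.4, 5.6]
gripper_width: 0.263
```

```bash
cat > st.py <<'E'
from h import *
o=get_obs();p=np.array(o["eef_pos"]);r=p[:2]-[.5367,-.1535];F=np.array(o["contact_force"])
phi=np.arctan2(r[1],r[0]);t=np.array([np.sin(phi),-np.cos(phi)]);n=np.array([np.cos(phi),np.sin(phi)])
print("t",o["t"],"pos",p.round(4),"r",np.hypot(*r).round(4),"phi",np.degrees(phi).round(1),"theta(4pi)",(4*np.pi-phi+.0627).round(3),"push",-(F[:2]@t).round(2),"rad",(F[:2]@n).round(2),"Fz",F[2].round(2))
E
python3 st.py; python3 look.py 16 scene
```

```text
t 25.95 pos [ 0.6004 -0.1759  0.1757] r 0.0675 phi -19.4 theta(4pi) 12.967 push 4.61 rad -3.24 Fz 5.63
25.95 [ 0.6004 -0.1759  0.1757] [5.35932944e-04 6.85049614e-01 7.28494547e-01 1.56022349e-03] F [-1.52  5.42  5.63] g 0.263 q [ 0.17  0.54  0.02  1.79 -0.02  0.82  1.83]
```

View pics/scenez_16.png

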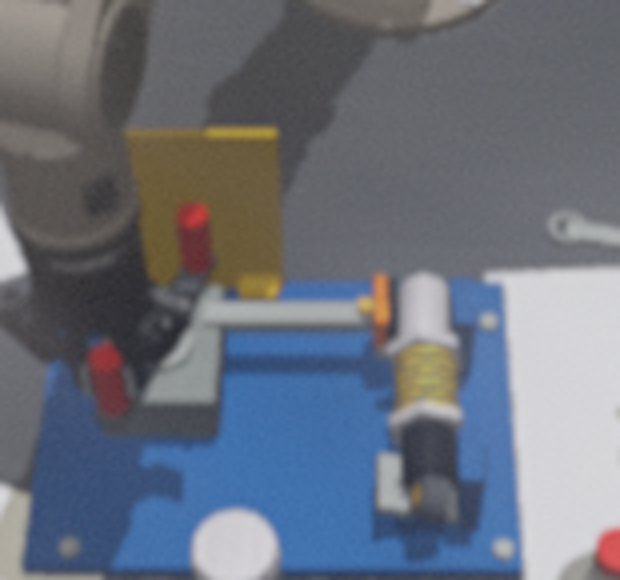

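apply_moves --moves '[[[-0.11, -0.05, 0], [0, 0, 0], -1], [[-0.22, -0.11, 0], [0, 0, 0], -1], [[-0.32, -0.17, 0], [0, 0, 0], -1], [[-0.43, -0.23, 0], [0, 0, 0], -1]]'

```text
t: 26.5
eef_pos: [0.5956, -0.1869, 0.1757]
tool_rot: [0.001, 0.685, 0.729, 0.002]
contact_force: [0.6, 5.0, 6.3]
gripper_width: 0.264
```

```bash
python3 st.py
```

```text
t 26.5 pos [ 0.5956 -0.1869  0.1757] r 0.0677 phi -29.5 theta(4pi) 13.145 push 4.66 rad -1.93 Fz 6.34
```

apply_moves --moves '[[[-0.1, -0.07, 0], [0, 0, 0], -1], [[-0.2, -0.15, 0], [0, 0, 0], -1]]'

```text
t: 26.75
eef_pos: [0.5927, -0.1919, 0.1757]
tool_rot: [0.001, 0.685, 0.729, 0.002]
contact_force: [2.2, 5.8, 4.7]
gripper_width: 0.268
```

```bash
python3 st.py;python3 look.py 17 scene
```

```text
t 26.75 pos [ 0.5927 -0.1919  0.1757] r 0.0679 phi -34.4 theta(4pi) 13.23 push 6.04 rad -1.48 Fz 4.7
26.75 [ 0.5927 -0.1919  0.1757] [0.00123876 0.68491752 0.72861637 0.0021543 ] F [2.19 5.82 4.7 ] g 0.268 q [ 0.2   0.53  0.03  1.8  -0.02  0.81  1.86]
```

View pics/scenez_17.png

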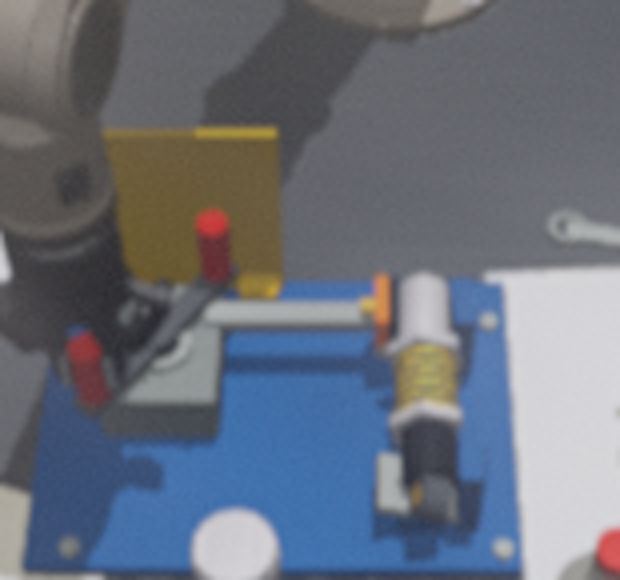

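apply_moves --moves '[[[-0.09, -0.08, 0], [0, 0, 0], -1], [[-0.18, -0.16, 0], [0, 0, 0], -1]]'

```text
t: 27.05
eef_pos: [0.5894, -0.1965, 0.1757]
tool_rot: [0.002, 0.685, 0.729, 0.002]
contact_force: [3.3, 6.0, 3.4]
gripper_width: 0.264
```

```bash
python3 st.py
```

```text
t 27.05 pos [ 0.5894 -0.1965  0.1757] r 0.068 phi -39.2 theta(4pi) 13.313 push 6.73 rad -1.25 Fz 3.39
```

apply_moves --moves '[[[-0.09, -0.09, 0], [0, 0, 0], -1], [[-0.17, -0.17, 0], [0, 0, 0], -1]]'

```text
t: 27.3
eef_pos: [0.5858, -0.2008, 0.1757]
tool_rot: [0.002, 0.685, 0.729, 0.003]
contact_force: [5.0, 5.5, 2.7]
gripper_width: 0.266
```

```bash
python3 st.py
```

```text
t 27.3 pos [ 0.5858 -0.2008  0.1757] r 0.0682 phi -43.9 theta(4pi) 13.396 push 7.42 rad -0.23 Fz 2.66
```

apply_moves --moves '[[[-0.08, -0.09, 0], [0, 0, 0], -1], [[-0.15, -0.19, 0], [0, 0, 0], -1]]'

```text
t: 27.55
eef_pos: [0.5818, -0.2048, 0.1757]
tool_rot: [0.002, 0.685, 0.729, 0.003]
contact_force: [8.2, 5.4, -0.3]
gripper_width: 0.264
```

```bash
python3 st.py; python3 look.py 18 scene top
```

```text
t 27.55 pos [ 0.5818 -0.2048  0.1757] r 0.0683 phi -48.7 theta(4pi) 13.479 push 9.73 rad 1.34 Fz -0.28
27.55 [ 0.5818 -0.2048  0.1757] [0.00233043 0.68466524 0.72884748 0.00307081] F [ 8.19  5.41 -0.28] g 0.264 q [ 0.22  0.52  0.03  1.81 -0.02  0.8   1.89]
```

View pics/topz_18.png

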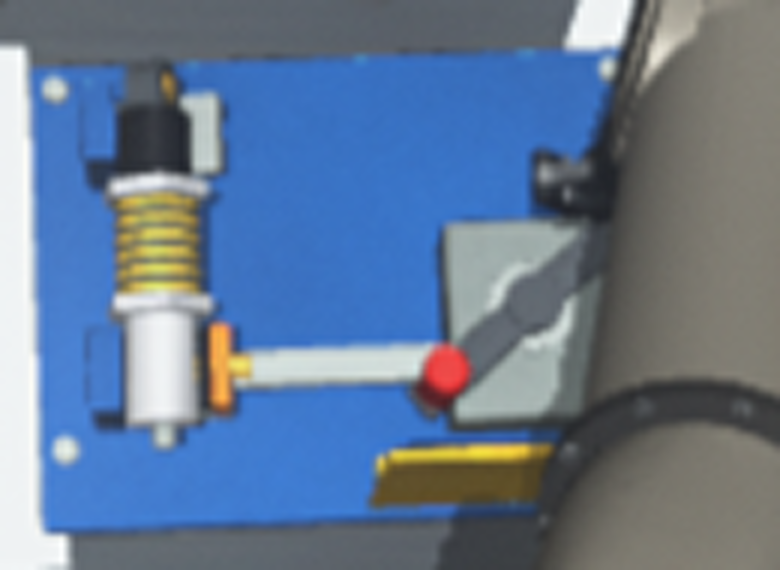

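apply_moves --moves '[[[0, 0, 0], [0, 0, 0], -1], [[0, 0, 0], [0, 0, 0], -1]]'

```text
t: 27.9
eef_pos: [0.5814, -0.2052, 0.1757]
tool_rot: [0.002, 0.685, 0.729, 0.003]
contact_force: [5.6, 5.1, 2.2]
gripper_width: 0.268
```

```bash
python3 st.py
```

```text
t 27.9 pos [ 0.5814 -0.2052  0.1757] r 0.0683 phi -49.1 theta(4pi) 13.486 push 7.61 rad -0.19 Fz 2.21
```

apply_moves --moves '[[[-0.07, -0.1, 0], [0, 0, 0], -1], [[-0.14, -0.2, 0], [0, 0, 0], -1]]'

```text
t: 28.15
eef_pos: [0.5774, -0.2085, 0.1757]
tool_rot: [0.003, 0.685, 0.729, 0.003]
contact_force: [8.9, 5.7, 0.3]
gripper_width: 0.263
```

```bash
python3 st.py
```

```text
t 28.15 pos [ 0.5774 -0.2085  0.1757] r 0.0685 phi -53.5 theta(4pi) 13.563 push 10.54 rad 0.69 Fz 0.3
```

apply_moves --moves '[[[0, 0, 0], [0, 0, 0], 1], [[0, 0, 0], [0, 0, 0], 1], [[0, 0, 0], [0, 0, 0], 1], [[0, 0, -0.5], [0, 0, 0], 1], [[0, 0, -2.0], [0, 0, 0], 1], [[0, 0, -4.0], [0, 0, 0], 1], [[0, 0, -5.0], [0, 0, 0], 1], [[0, 0, -5.0], [0, 0, 0], 1], [[0, 0, -5.0], [0, 0, 0], 1]]'

```text
t: 29.28
eef_pos: [0.5731, -0.2104, 0.2981]
tool_rot: [-0.0, 0.686, 0.728, -0.0]
contact_force: [-0.3, -0.6, -0.0]
gripper_width: 1.003
```

```bash
python3 look.py 19 scene top wrist
```

```text
29.275 [ 0.5731 -0.2104  0.2981] [-4.51310537e-04  6.85571766e-01  7.28004867e-01 -2.51239461e-04] F [-0.33 -0.55 -0.02] g 1.003 q [ 0.22  0.38  0.04  1.72 -0.02  1.04  1.9 ]
```

View pics/topz_19.png

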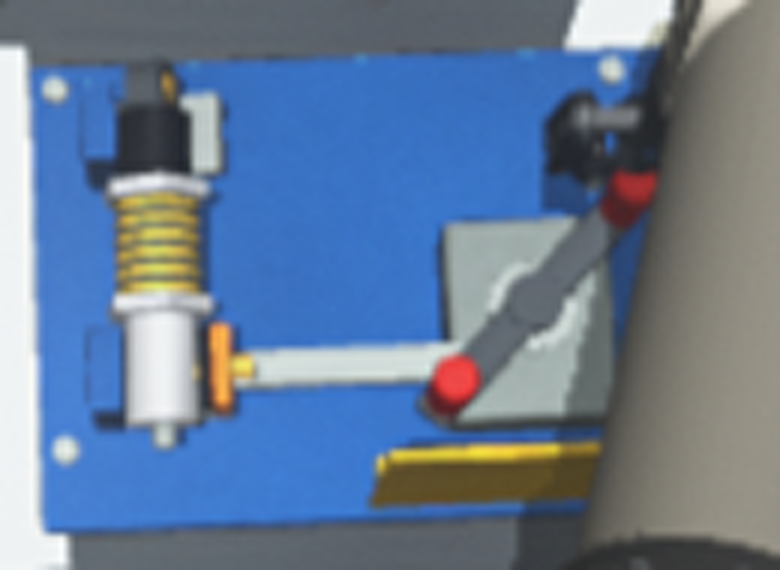

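View pics/scene_19.png

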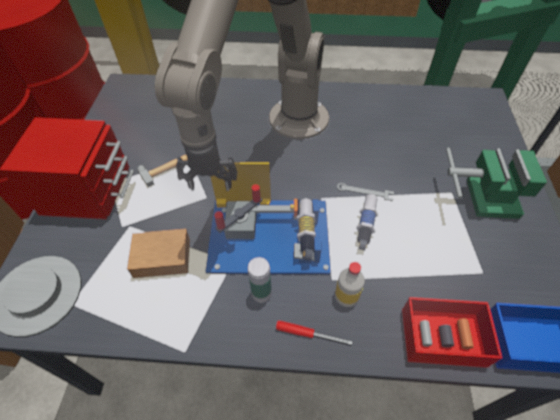

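View pics/wrist_19.png

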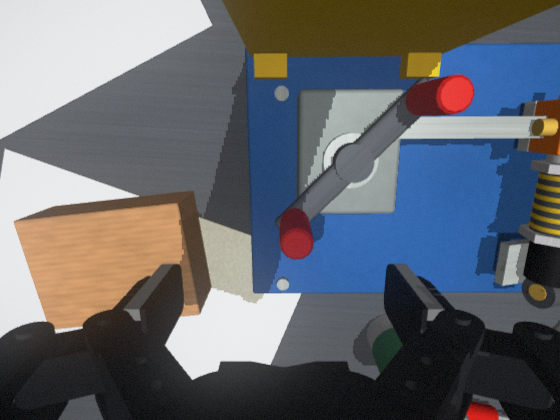

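```bash
python3 - <<'E'
from h import *
c=cam("wrist")
a=onz(c,[244,296],.146);b=onz(c,[95,456],.146);d=a-b
print(a,b,np.linalg.norm(d[:2]),np.degrees(np.arctan2(d[1],d[0])))
E
```

```text
[ 0.58902294 -0.2011883   0.146     ] [ 0.48505039 -0.10898519  0.146     ] 0.1389665612419218 -41.566690425480616
```

apply_moves --moves '[[[0, 0, -0.5], [0, 0, 0], 1], [[0, 0, -0.5], [0, 0, 0], 1], [[0, 0, -0.5], [0, 0, 0], 1], [[0, 0, -0.5], [0, 0, 0], 1], [[0, 0, -0.5], [0, 0, 0], 1], [[0, 0, -0.5], [0, 0, 0], 1]]'

```text
t: 30.22
eef_pos: [0.5735, -0.2105, 0.311]
tool_rot: [-0.0, 0.686, 0.728, -0.0]
contact_force: [-0.6, 0.5, 0.0]
gripper_width: 1.002
```

```bash
python3 look.py 20 scene top; python3 - <<'E'
import cv2,numpy as np
from h import *
for n,(r0,r1,c0,c1) in(("top",(165,260,228,325)),):
    a=cv2.imread(f"pics/{n}_19.png").astype(int);b=cv2.imread(f"pics/{n}_20.png").astype(int)
    d=np.abs(a-b).max(2)[r0:r1,c0:c1];print(n,(d>40).sum(),d.mean())
p=np.load("fix.npy")
for n in("top","scene"):
    c=cam(n);m=silhouettes(n,"shock")[0]["mask"]
    pts=np.array([onz(c,q,0.065)[:2] for q in np.argwhere(m)]);mu=pts.mean(0);w,v=np.linalg.eigh(np.cov((pts-mu).T));a=v[:,1]*np.sign(v[0,1]);s=(pts-mu)@a;mid=mu+a*(s.max()+s.min())/2
    th=p[2];M=np.array([[np.cos(th),np.sin(th)],[-np.sin(th),np.cos(th)]])
    print(n,"mid fixture",M@(mid-p[:2]),"ang err deg",np.degrees(np.arctan2(a[1],a[0])-th))
    for q,ref in(("spare",0),("carton",0),("fluid",0),("spray",0),("hammer",0),("wrench",0)):
        r=silhouettes(n,q);print(q,[np.round(x["pixel"],1).tolist() for x in r[:1]],end=" ")
    print()
E
```

```text
30.225 [ 0.5735 -0.2105  0.311 ] [-1.12842772e-04  6.85541122e-01  7.28033897e-01 -5.12867823e-05] F [-0.6   0.5   0.02] g 1.002 q [ 0.22  0.37  0.04  1.71 -0.02  1.07  1.9 ]
top 31 1.3874118285404233
top mid fixture [ 0.0008946 -0.000494 ] ang err deg 0.3614448874678171
spare [[226.4, 194.1]] carton [[186.4, 398.5]] fluid [[151.4, 217.8]] spray [[147.5, 293.0]] hammer [[291.8, 401.0]] wrench [[266.7, 189.7]] 
scene mid fixture [-0.00018777  0.00052419] ang err deg -0.5693476655231131
spare [[221.6, 366.2]] carton [[254.2, 159.1]] fluid [[285.3, 349.7]] spray [[218.8, 236.6]] hammer [[170.0, 154.8]] wrench [[190.1, 363.5]]
```

View pics/scenez_20.png

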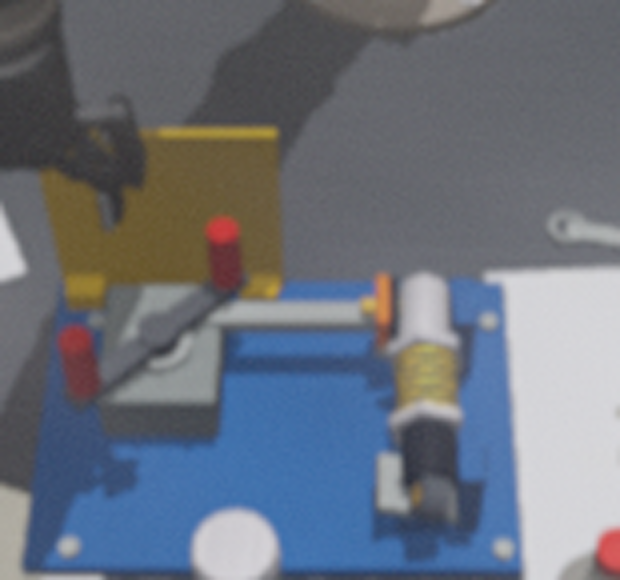

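```bash
python3 -c "
from station import *
print(hand_in())"
```

```text
the job is handed in; nothing more can be done
None
```

The yellow-sprung damper is seated on both rests with its bare tube at the jaw. I wound the crank clockwise in four passes on alternating grips, then released it and handed the job in at about 30 s.

- **Winding:** the push at the grip rose from about 4.6 N free to 10.5 N, roughly 85–90 N on the tube by the given figures. I stopped there.
- **After letting go:** the crank sprang back about 0.2 rad, which fits the stated settling to 55 N. It then looked unchanged in two pictures about a second apart. I could not measure the final clamping force directly. Counting only from where the crank first stiffened, the force could be as low as 30–45 N, still above the 25 N needed.
- **Seating:** both fixed cameras put the damper's middle within about 1 mm of its place and its axis within 0.6° of the fixture's.
- **Robot:** the gripper is open, clear of everything, with no contact force.
- **Bystanders:** in the last pictures they look where they started. Two detections disagreed:
  - In the scene camera, the spray can was reported on the crank. The can itself stands where it was in both pictures.
  - In the top camera, the carton's centre shifted because the arm hid part of it.

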